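Press a castor's axle home with locking pliers and release it

TASK

The little castor standing between the jaws of the board-mounted locking pliers has an axle pin that has crept out. Push the free handle shut until it snaps over centre, finishing with a firm push of about 20 N on its stop but without forcing it (never over 30 N), so that the pliers stay locked on the castor by themselves with the pin pressed fully home. Then flick the release lever so that the jaws spring open, lift the castor out and set it down, not dropping it, on its plate with the wheel up in the middle of the white tile; leave the other things alone.

Things in the scene. Friction and masses are not known exactly. Their poses are not given: they have to be found in the camera images.
- pliers: Steel locking C-clamp pliers lying flat on a pale wooden board (270 x 86 mm, top 18 mm above the table), fixed handle bolted to it, board fixed. Origin on the table under the board; x runs along the tool from handles to jaws, y across to the fixed handle (free handle on the -y side), z up. Board x -128 to 142, y -33 to 53 mm. The tool's parts lie 30 to 54 mm above the table.
- jaw_gap (a point): Point between the jaws on the pads' line: x 108, y 0, z 42 mm in the pliers frame; fixed pad's face at y +15. Pads 16 mm square. Both jaws bow out round the throat, which is free for 45 mm from here towards the handles and open beyond.
- screw_knob (a point): Set screw's knurled knob, 17 mm thick, at the end of the fixed handle (a tube 18 mm wide): its side that faces the free handle, at x -119, y 14, z 42 mm in the pliers frame. Already set for this castor; do not touch.
- handle_push (a point): Mid-height point (z 42 mm) on the OUTER flank of the free handle, 28 mm from its tail end; push here, square to the bar, inward. Handle: straight bar 13 mm wide, 18 mm high, 150 mm long, clear of the board by 15 mm. From open to locked it swings by roughly half a radian and this point travels some 60 mm; where exactly it locks must be felt.
- handle_pivot (a point): Pivot of the free handle, near x 12, y -22, z 42 mm in the pliers frame; the handle swings level about it (clockwise seen from above to close). Push force at the push point: 2-3 N until the jaws meet the castor, up to 10-15 N while the pin goes in, then falling to nothing past dead centre, 3 mm before a hard stop. Finish with a firm push of about 20 N on the stop; over 30 N is forcing.
- lever_tail (a point): Mid-height point (z 42 mm) on the INNER flank of the release lever near its tail end. Lever: bar 5 mm thick, 13 mm high, between the two handles, pivoted on the free handle, its tail standing 10 mm clear of that handle. Frame: y inward, away from the free handle. With the pliers locked 50 mm are free between this point and the screw knob; z up.
- lever (a joint): Release lever (rad): 0 at rest, 0.15 with the tail all the way out to the free handle. To release, push the tail outward (-y of its frame, to the free handle) by 4 to 10 mm, 1 to 4 N; the handle then springs out by about 60 mm and takes the lever along. A light spring brings the lever back to 0.
- jaw (a joint): Moving jaw (rad): 0 fully open (pads about 17 mm wider apart than locked), about 0.2 closed on the castor; near closed it hardly moves, so it does not tell whether the pliers have locked. A spring opens jaw and handle again if the handle is let go before dead centre.
- axle (a joint): How far the castor's axle pin stands out (m): 0 fully home, 0.003 to 0.007 at the start. A stiff push fit, about 28 N.
- castor_center (a point): Middle of the castor, 20 mm above its underside (it is 40 mm high, 0.08 kg). Steel plate 38 (x) x 30 (y) x 2.5 mm underneath, fork legs 24 mm over their outsides (y), black wheel 32 mm across, 15 mm wide, axle along y at 24 mm height. The wheel overhangs the legs in x: grip it along x, 32 mm. Domed pin head on the -y side, 3 mm proud when home. z up. Stands loose on the board, between the pads.
- tile: White ceramic tile, 108 x 108 x 7 mm, fixed on the table; origin at the centre of its underside, x and y along its edges.
- knob: Brown wooden knob, 34 mm wide, 31 mm high, standing loose on the table: leave alone.
- pin_vice: Slim steel pin vice, 91 mm long, 13 mm thick, lying loose on the table: leave alone.
- drawers: Blue plastic drawer unit, 160 x 180 x 200 mm, three small drawers, fixed on the table: leave alone.
There are look-alikes about, which are no part of the job. What is shaped like the part that bears axle but orange or yellow is not meant.

How it is judged (in metres and radians):
On the way, in this order (a step that is already met when the one before it is completed fails the run):
1. the handle is pushed firmly (over 12 N) onto its stop, jaws closed (contact force between any of the fingers, the arm and handle_c0 above 12 N and value of joint jaw above 0.185 rad).
2. with the handle let go the pliers stay locked on the castor, the axle pin home (value of joint jaw above 0.185 rad and value of joint axle below 0.001 m and horizontal distance between castor_center and jaw_gap below 0.012 m and contact force between each of the arm, the fingers and handle_c0 below 0.3 N), for 0.35 s.
3. the release lever is flicked while the pliers are locked (value of joint lever above 0.035 rad and value of joint jaw above 0.15 rad).
At the end, for the whole second after the job is handed in: The castor stands free and still on its plate on the tile, wheel up (tilt under 0.1 rad), its centre within 34 mm of the tile's centre both ways along the edges, its axle pin home within 1 mm; the pliers are sprung open (jaw under 0.05 rad) with the lever back at rest (x of castor_center in the frame of tile between -0.034 and 0.034 m and y of castor_center in the frame of tile between -0.034 and 0.034 m and z of castor_center in the frame of tile between 0.024 and 0.03 m and angle between castor_center's own z axis and vertical below 0.1 rad and value of joint axle below 0.001 m and value of joint jaw below 0.05 rad and value of joint lever below 0.03 rad); the robot touches nothing.
It fails at once if the handle is forced: pushed with more than 30 N (value of joint lever below 0.03 rad and contact force between any of the fingers, the arm and handle_c0 above 30 N).
It fails at once if the castor is dropped: let go more than 12 mm above the tile (contact force between anything else and castor_c0 below 0.01 N and contact force between the fingers and castor below 0.02 N and horizontal distance between castor_center and tile below 0.07 m and z of castor_center in the frame of tile above 0.039 m).
It fails at once if the brown knob is knocked more than 20 mm from its place (distance of knob from where it was at the start of the episode above 0.02 m).
It fails at once if the pin vice is knocked more than 20 mm from its place (distance of pin_vice from where it was at the start of the episode above 0.02 m).
It fails at once if the drawer unit is struck (contact force between any of the arm, the fingers and drawers above 5 N).
It also fails if it takes over 64 s, if anything falls off the work surface, if the arm or the gripper's body presses on something with over 40 N, if the wrist force passes 120 N, or if a joint passes its speed limit or range.

ROBOT

A 7-joint arm with a two-finger parallel gripper is mounted at the origin on the work surface. World frame = base frame: x ahead of the robot, y to its left, z up, the work surface at z = 0. Lengths are in m, angles in degrees, forces in N, time in s.
With the tool pointing down it reaches from about 0.425 to 0.875 m from the base axis. Payload 4.7 kg.
Tool frame: the origin (TCP) lies on the centre line of the jaws, within the pads' length; the fingertips stand 8 mm ahead of it and the grasp point (between the pads) lies 11 mm behind it; z points along the fingers, y is the direction in which the jaws open and shut (so a half turn about z gives the same grasp; the last joint's range is limited). The gripper opens to 87 mm and grips with 3 to 60 N. Pads are 19 mm wide; open, the fingers measure 117 mm over their backs; the gripper's body (75 mm by 190 mm) begins 51 mm behind the grasp point.
Start: joints at [71.74, 18.392, -4.016, 83.108, 1.295, 78.541, -3.26], TCP at [0.212, -0.614, 0.199] pointing down, gripper open.
Joint ranges: [-163.93, 163.93], [-17.29, 119.83], [-79.2, 71.16], [3.27, 140.29], [-89.18, 269.18], [5.43, 117.66], [-154.24, 154.24]. Speed limits (degrees/s): [147.25, 147.25, 180, 180, 180, 180, 180].

INTERFACE

Orientations are given as [roll, pitch, yaw] about the fixed x, y, z axes, in that order (R = Rz(yaw) Ry(pitch) Rx(roll)).
In Python, from cell import env gives the robot as it stands. The module is installed in compiled form; this text tells all that it offers.
- The arm moves only by the tool move_arm, never from a script. Its argument "steps" is a list of rows, each a list of 2 entries, a list of its own where there are three numbers: the shift along the tool's x, y, z in m, then the turn about the tool's z in rad. A call has 1 to 20 rows; each row is the pose to reach, as a shift and turn from the pose commanded when the call began, along the tool's axes at that moment; what a row does not reach only later rows make up. A row lasts 1/8 s, in which the tool goes at most 62.5 mm and 10.7 degrees, less where a joint would pass 70% of its speed; a pose out of reach is approached as far as the arm can. A call with a gripper value outside its range is refused whole. "hand" is the closure, from -1 (fully open) to 1 (shut), set as the call begins (left out, the last holds). The fingers move at their own pace and stop on an object; "squeeze" is the grip in N (left out, the last holds). Time passes only in rows, so rows that repeat a pose let the fingers close. It gives the time, the measured TCP pose, the force and the opening at its end, in the units of the state.
- env.get_obs(): the state, without advancing time (a new reading comes with each control period).
- env.read_camera(name): name is "scene" or "top" or "wrist"; returns (picture, depth): 384x512x3 uint8, red, green, blue; 384x512 float32, m along the optical axis (not along the pixel's ray), 0 where there is no reading.
- env.calibration(name): a dict with "intrinsics" (3x3 intrinsics, pixels), "D" ([k1, k2, p1, p2, k3] as OpenCV has them; the pictures are not rectified), "position" and "orientation" of the camera in the world; the wrist camera has in their place "mount" (4x4, takes a point from camera to tool coordinates, whose origin is the TCP and whose axes are the flange's). Camera axes: x right, y up, looking along -z (the intrinsics and any distortion apply to the point x, -y, -z); pixel columns grow to the right and rows downward; lengths in m; the calibration is good to about 2 mm. A picture is of the moment at which its call begins: read the wrist's pose just before it. calibration takes no time and is no camera call.
- env.sign_off(): hands the job in, once; it reports no verdict.
Trained networks look in the newest picture that a camera, given by its name, has taken for a name from the list of things; names that differ only in an ending like _2 or _b are one class to them, and where a whole thing is asked for, a point or a joint stands for the part that bears it (a point fixed in the world has none). Each returns a list of dicts, best first, with "conf" (0 to 1); they miss things now and then, are a little off and sometimes report something else, mostly with a low value. They report only what shows in the picture. A call takes as long as a camera call. They do not tell look-alikes from the thing itself.
- env.cut_out(camera, query): "region" (384x512 bool, what is visible of it) and "uv" ([column, row] in pixels, amid what is visible of it).
The state is a dict: "time_s": time; "qpos": joint angles; "joint_velocities": joint speeds; "effort": joint torques, N m; "tool_pos": TCP position; "tool_rot": TCP orientation; "force": force on the tool from outside, world axes, zero at the start; "wrist_torque": the same for the moment, N m; "grip_width": finger opening in m.
Only numpy, scipy, OpenCV 4.12 (cv2) and the standard library are available. Lean on these libraries where they do the work, as an engineer would, in place of code of your own. Each camera call takes 0.05 s, during which the arm holds its last target. There are 200 camera calls.

## Working session

There is one attempt and no reset: what is moved stays moved. The work goes in short steps, Python scripts to look and compute and a tool call to move; the robot and the scene stay as the last step left them, time stands still between calls to the robot, and variables do not carry over. Pictures are saved under pics/ and viewed, about 8 in all and at most 12, crops included, and the job is handed in when it is done.

Besides the shell and the picture viewer there is one more tool, called after "Request:" as a command line: name --argument value ..., lists and objects as JSON in quotes. move_arm: Moves the arm, as the interface text tells. Its arguments: {"type":"object","properties":{"steps":{"type":"array"},"hand":{"type":"number"},"squeeze":{"type":"number"}},"required":["steps"]}

```bash
mkdir -p pics
cat > h.py <<'E'
import numpy as np, cv2
from scipy.spatial.transform import Rotation as R
from cell import env
def pose(name):
    c=env.calibration(name)
    if 'mount' in c:
        o=env.get_obs(); T=np.eye(4); T[:3,3]=o['tool_pos']; T[:3,:3]=R.from_euler('xyz',o['tool_rot'],degrees=True).as_matrix()
        M=T@np.array(c['mount'])
        return c,M[:3,:3],M[:3,3]
    q=np.array(c['orientation'])
    Rm=q if q.shape==(3,3) else (R.from_quat(q) if q.size==4 else R.from_euler('xyz',q,degrees=True)).as_matrix()
    return c,Rm,np.array(c['position'])
def shot(name):
    P=pose(name); im,d=env.read_camera(name); return P,im,d
def rays(P,uv):
    c,Rm,p=P
    n=cv2.undistortPoints(np.array(uv,float).reshape(-1,1,2),np.array(c['intrinsics']),np.array(c['D'])).reshape(-1,2)
    return np.c_[n[:,0],-n[:,1],-np.ones(len(n))]@Rm.T
def at_z(P,uv,z):
    r=rays(P,uv); return P[2]+r*((z-P[2][2])/r[:,2:])
def at_d(P,uv,d):
    return P[2]+rays(P,uv)*np.array(d).reshape(-1,1)
def proj(P,X):
    c,Rm,p=P; q=(np.atleast_2d(X)-p)@Rm
    q=q*[1,-1,-1]
    return cv2.projectPoints(q,np.zeros(3),np.zeros(3),np.array(c['intrinsics']),np.array(c['D']))[0].reshape(-1,2)
def save(n,im): cv2.imwrite('pics/'+n,im[...,::-1])
E
python3 - <<'E'
from h import *
o=env.get_obs();print(o)
ims=[]
for n in ['top','scene']:
    P,im,d=shot(n);print(n,{k:(np.round(v,3).tolist()) for k,v in P[0].items()})
    for q in ['pliers','castor_center','tile','handle_push','lever','screw_knob','knob','pin_vice','drawers']:
        try:
            for r in env.cut_out(n,q)[:3]:
                m=r['region'];v=np.argwhere(m)[:,::-1];dd=d[m];ok=dd>0
                X=at_d(P,v[ok],dd[ok])
                print(n,q,round(r['conf'],2),np.round(r['uv']),m.sum(),np.round(np.median(X,0),3),np.round(X.min(0),3),np.round(X.max(0),3))
        except Exception as e: print(q,e)
    save(n+'0.png',im)
E
```

```text
{'time_s': 0.0, 'qpos': array([71.73946579, 18.43672564, -4.01605734, 83.17840653,  1.29606221,
       78.53972461, -3.25963887]), 'joint_velocities': array([-0.05705286,  0.00877267,  0.00356106, -0.06877718, -0.02851463,
       -0.09771714, -0.04670743]), 'effort': array([ 1.64486075e-03, -4.91289139e+01, -4.02944684e-01, -3.12528348e+01,
       -6.38852036e-02,  4.38462419e-02,  1.42728791e-04]), 'tool_pos': array([ 0.21209827, -0.61376666,  0.19835738]), 'tool_rot': array([-1.79890452e+02,  6.79119529e-03,  1.90714400e+01]), 'force': array([ 0.3743765 ,  0.42824518, -0.39080739]), 'wrist_torque': array([-0.00555   ,  0.03262936,  0.0089571 ]), 'grip_width': 0.0865781806723297}
top {'intrinsics': [[374.259, 0.0, 260.237], [0.0, 374.259, 190.647], [0.0, 0.0, 1.0]], 'D': [-0.005, 0.0, 0.0, 0.0, 0.0], 'position': [0.454, 0.108, 1.068], 'orientation': [6.379, -1.719, -91.032]}
top pliers 0.91 [244. 181.] 3171 [0.609 0.113 0.02 ] [ 0.509 -0.043 -0.007] [0.688 0.237 0.058]
top castor_center 0.67 [288. 191.] 134 [0.576 0.004 0.048] [ 0.56  -0.019  0.018] [0.595 0.019 0.063]
top castor_ce
[... 1610 characters left out ...]
4 0.055]
scene lever 0.61 [269. 178.] 78 [0.548 0.199 0.046] [0.532 0.146 0.036] [0.584 0.238 0.052]
scene screw_knob 0.8 [254. 210.] 3173 [0.626 0.098 0.02 ] [ 0.477 -0.044 -0.003] [0.693 0.264 0.057]
scene knob 0.67 [212. 211.] 174 [ 0.584 -0.007  0.045] [ 0.529 -0.019  0.001] [0.602 0.041 0.061]
scene knob 0.54 [151. 292.] 163 [ 0.729 -0.254  0.028] [ 0.711 -0.268  0.   ] [ 0.739 -0.238  0.035]
scene pin_vice 0.58 [259. 184.] 402 [0.565 0.156 0.048] [ 0.473  0.097 -0.002] [0.626 0.272 0.055]
scene pin_vice 0.42 [178. 186.] 113 [ 0.404 -0.014  0.01 ] [ 0.365 -0.042 -0.005] [0.442 0.016 0.017]
scene drawers 0.82 [331. 122.] 4978 [0.522 0.432 0.155] [-0.322  0.35  -0.285] [0.602 1.189 0.206]
```

Run:
```python
from h import *
P,im,d=shot('top')
c=cv2.resize(im[130:270,180:440],None,fx=3,fy=3,interpolation=cv2.INTER_CUBIC)
S,im2,d2=shot('scene')
c2=cv2.resize(im2[130:310,50:310],None,fx=2.2,fy=2.2,interpolation=cv2.INTER_CUBIC)
save('a.png',c);save('b.png',c2)
for n,PP,dd in [('top',P,d),('scene',S,d2)]:
    v,u=np.indices(dd.shape); uv=np.c_[u.ravel(),v.ravel()]; X=at_d(PP,uv,dd.ravel())
    def rect(zl,zh,x0,x1,y0,y1,l):
        m=(X[:,2]>zl)&(X[:,2]<zh)&(X[:,0]>x0)&(X[:,0]<x1)&(X[:,1]>y0)&(X[:,1]<y1)
        img=m.reshape(dd.shape).astype(np.uint8)
        img=cv2.morphologyEx(img,cv2.MORPH_OPEN,np.ones((3,3)))
        p=X[img.ravel()>0,:2].astype(np.float32)
        (r)=cv2.minAreaRect(p);print(n,l,len(p),np.round(r[0],4),np.round(r[1],4),r[2],np.round(cv2.boxPoints(r),3).tolist())
    rect(.012,.024,.5,.72,-.06,.26,'board'); rect(.004,.011,.38,.57,-.43,-.25,'tile')
```

```text
top board 1690 [0.6149 0.0967] [0.2698 0.0865] 74.94124603271484 [[0.5379999876022339, -0.02199999988079071], [0.621999979019165, -0.04500000178813934], [0.6919999718666077, 0.2160000056028366], [0.6079999804496765, 0.23800000548362732]]
top tile 1148 [ 0.4721 -0.3378] [0.1075 0.1089] 20.563222885131836 [[0.40299999713897705, -0.3059999942779541], [0.4410000145435333, -0.40799999237060547], [0.5419999957084656, -0.3700000047683716], [0.503000020980835, -0.2680000066757202]]
scene board 1444 [0.6182 0.0959] [0.2705 0.0902] 74.91682434082031 [[0.5389999747276306, -0.023000000044703484], [0.6269999742507935, -0.04600000008940697], [0.6970000267028809, 0.2150000035762787], [0.6100000143051147, 0.23800000548362732]]
scene tile 1106 [ 0.4704 -0.3377] [0.1166 0.1119] 20.306655883789062 [[0.3959999978542328, -0.3050000071525574], [0.4350000023841858, -0.4099999964237213], [0.5450000166893005, -0.3700000047683716], [0.5059999823570251, -0.26499998569488525]]
```

View pics/a.png

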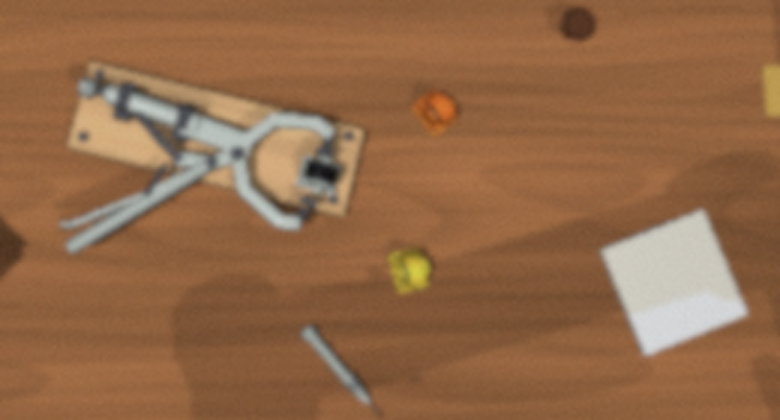

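View pics/b.png

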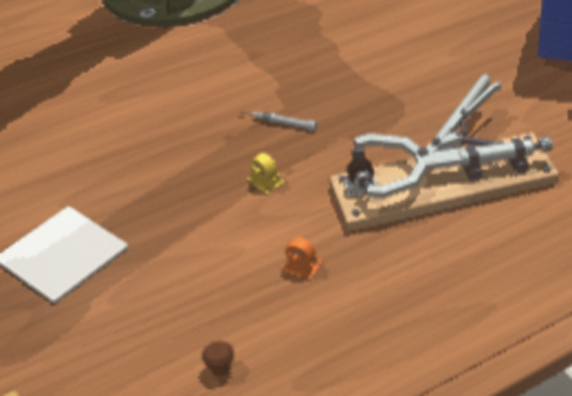

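The top crop shows the board with the pliers. The handle tail is at crop (70,248), the castor between the jaws at (322,172), the tile at (675,282), and the orange and yellow decoys at (437,110) and (410,270). The scene crop agrees. The board fit gives the pliers frame at yaw about -105°, origin about (0.608, 0.106).

Run:
```python
from h import *
c=env.calibration('wrist');print(np.round(c['mount'],3).tolist(),np.round(c['intrinsics'],1).tolist())
P=pose('top'); o=env.get_obs()
print('tail',at_z(P,[[180+70/3,130+248/3]],.054))
Rm=R.from_euler('xyz',o['tool_rot'],degrees=True).as_matrix()
for t in [(.53,.10,.26),(.56,.14,.26)]: print((np.array(t)-o['tool_pos'])@Rm)
```

```text
[[-0.0, 0.963, 0.27, 0.075], [1.0, 0.001, -0.001, 0.0], [-0.001, 0.27, -0.963, -0.185], [0.0, 0.0, 0.0, 1.0]] [[336.5, 0.0, 260.2], [0.0, 336.5, 189.5], [0.0, 0.0, 1.0]]
tail [[0.5097409  0.22987239 0.054     ]]
[ 0.53362706 -0.57136544 -0.06055843]
[ 0.57504929 -0.59936898 -0.06056149]
```

Request:
move_arm --steps '[[[0.032, -0.037, -0.001], -0.09], [[0.064, -0.075, -0.003], -0.19], [[0.096, -0.112, -0.005], -0.28], [[0.128, -0.15, -0.006], -0.37], [[0.16, -0.187, -0.007], -0.47], [[0.192, -0.225, -0.008], -0.56], [[0.224, -0.262, -0.01], -0.66], [[0.256, -0.3, -0.011], -0.75], [[0.288, -0.337, -0.012], -0.84], [[0.32, -0.375, -0.014], -0.94], [[0.352, -0.412, -0.016], -1.03], [[0.384, -0.45, -0.017], -1.12], [[0.416, -0.487, -0.018], -1.22], [[0.448, -0.525, -0.02], -1.31], [[0.48, -0.562, -0.021], -1.41], [[0.512, -0.6, -0.022], -1.5], [[0.512, -0.6, -0.022], -1.5], [[0.512, -0.6, -0.022], -1.5]]' --hand 1 --squeeze 10

```text
time_s: 3.35
tool_pos: [0.5001, 0.1194, 0.2212]
tool_rot: [-180.0, 0.0, 105.0]
force: [-0.2, 0.5, 0.3]
grip_width: 0.0005
```

Run:
```python
from h import *
o=env.get_obs();print({k:np.round(v,3) for k,v in o.items() if k!='effort'})
P,im,d=shot('wrist');save('w1.png',im)
for q in ['handle_push','lever','castor_center','screw_knob','jaw']:
    for r in env.cut_out('wrist',q)[:3]:
        m=r['region'];v=np.argwhere(m)[:,::-1];dd=d[m];ok=dd>0
        X=at_d(P,v[ok],dd[ok])
        print(q,round(r['conf'],2),np.round(r['uv']),m.sum(),np.round(np.median(X,0),3),np.round(X.min(0),3),np.round(X.max(0),3))
# board
v,u=np.indices(d.shape); X=at_d(P,np.c_[u.ravel(),v.ravel()],d.ravel())
m=(X[:,2]>.012)&(X[:,2]<.024)&(X[:,0]>.5)&(X[:,0]<.72)&(X[:,1]>-.06)&(X[:,1]<.26)
img=cv2.morphologyEx(m.reshape(d.shape).astype(np.uint8),cv2.MORPH_OPEN,np.ones((3,3)))
print('board',cv2.minAreaRect(X[img.ravel()>0,:2].astype(np.float32)))
np.savez('w1.npz',X=X)
```

```text
{'time_s': np.float64(3.35), 'qpos': array([ 32.109,   4.201, -50.264,  98.843,   3.321,  78.525,  -3.755]), 'joint_velocities': array([ 0.956, -0.862,  1.259,  0.601,  0.07 , -0.083, -0.225]), 'tool_pos': array([0.5  , 0.119, 0.221]), 'tool_rot': array([-1.79963e+02,  2.80000e-02,  1.04987e+02]), 'force': array([-0.196,  0.504,  0.309]), 'wrist_torque': array([ 0.013, -0.113,  0.041]), 'grip_width': np.float64(0.0)}
handle_push 0.84 [324. 145.] 3136 [0.558 0.165 0.049] [ 0.51   0.098 -0.002] [0.638 0.239 0.054]
lever 0.75 [324. 107.] 551 [0.549 0.196 0.047] [ 0.533  0.143 -0.002] [0.596 0.238 0.05 ]
screw_knob 0.65 [359. 156.] 12924 [0.613 0.157 0.04 ] [ 0.507  0.041 -0.003] [0.701 0.241 0.251]
jaw 0.8 [322. 159.] 3675 [0.564 0.152 0.048] [ 0.51   0.053 -0.002] [0.637 0.237 0.054]
board ((0.6276242733001709, 0.13253135979175568), (0.19490455090999603, 0.08644477277994156), 75.2326431274414)
```

View pics/w1.png

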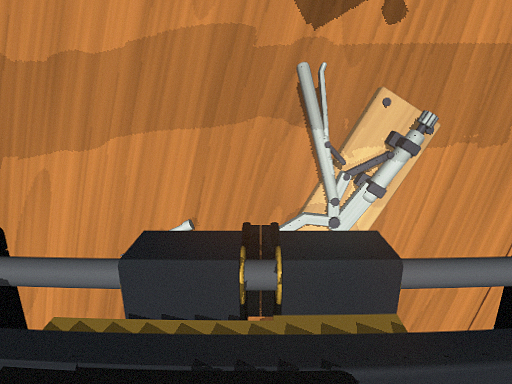

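The wrist view shows the handle bar from its tail at (303,64) to the pivot at about (332,190). The lever tail is at (322,66) on its inner side, and the knob is at (428,120).

Run:
```python
from h import *
X=np.load('w1.npz')['X'].reshape(384,512,3)
o=env.get_obs()
r=env.cut_out('wrist','handle_push')[0]['region'];l=env.cut_out('wrist','lever')[0]['region']
m=r&~cv2.dilate(l.astype(np.uint8),np.ones((3,3))).astype(bool)
p=X[m];p=p[(p[:,2]>.044)&(p[:,2]<.058)&(p[:,1]>.135)]
# silhouette outer edge: leftmost pixels per row in region -> plane z~.05
rows=np.arange(64,150,6)
E=[]
for rr in rows:
    c=np.where(r[rr])[0]
    if len(c): q=X[rr,c]; q=q[q[:,2]>.043]; E.append(q[np.argmin(q[:,0])]) if len(q) else 0
E=np.array(E);print(np.round(E,4).tolist())
f=cv2.fitLine(E[:,:2].astype(np.float32),cv2.DIST_HUBER,0,.001,.001).ravel();dd=f[:2]*np.sign(f[1]);print('edge dir',dd,np.degrees(np.arctan2(dd[1],dd[0])),f[2:])
s=(p[:,:2]-f[2:])@dd; n=np.array([dd[1],-dd[0]]);t=(p[:,:2]-f[2:])@n
print('s',s.min(),np.percentile(s,[1,50,99]),s.max(),'t',np.percentile(t,[1,10,50,90,99]))
tail=f[2:]+dd*np.percentile(s,99.5);push=tail-dd*.028
print('tail',tail,'push',push,'n',n)
q=X[l];q=q[(q[:,2]>.04)];q=q[np.argsort(-q[:,1])][:15];print('lever tail',np.round(q.mean(0),4))
```

```text
[[0.5107, 0.23, 0.049], [0.5117, 0.2245, 0.0454], [0.5145, 0.2192, 0.0437], [0.5178, 0.2138, 0.0471], [0.5208, 0.2085, 0.0448], [0.5244, 0.2032, 0.0461], [0.5271, 0.1977, 0.0461], [0.5307, 0.1923, 0.0473], [0.5339, 0.1867, 0.0446], [0.5373, 0.1814, 0.0475], [0.4816, 0.1909, 0.4058], [0.5434, 0.1698, 0.0451], [0.547, 0.1644, 0.0472], [0.5501, 0.1585, 0.0461], [0.555, 0.1533, 0.047]]
edge dir [-0.5057896  0.8626569] 120.38377 [0.53103554 0.1914086 ]
s -0.08459513551273473 [-0.08276736 -0.02303698  0.04265736] 0.04472112774137008 t [-0.00022202  0.0011487   0.00728418  0.05233831  0.07717563]
tail [0.5090416 0.2289207] push [0.52320371 0.20476631] n [0.8626569 0.5057896]
lever tail [0.5362 0.2367 0.0473]
```

Request:
move_arm --steps '[[[0.03, 0.0, 0.0], -0.13], [[0.065, 0.001, 0.04], -0.269], [[0.065, 0.001, 0.09], -0.269], [[0.065, 0.001, 0.14], -0.269], [[0.065, 0.001, 0.181], -0.269], [[0.065, 0.001, 0.181], -0.269]]'

```text
time_s: 4.5
tool_pos: [0.4816, 0.182, 0.0379]
tool_rot: [-179.6, -0.1, 120.4]
force: [0.0, 0.7, 1.2]
grip_width: 0.0006
```

```bash
cat > path.py <<'E'
from h import *
P0=np.array([.5232,.2048]);piv=np.array([.5836,.1002]);n0=np.array([.8627,.5058]);yaw0=120.4
def plan(fr,to,k,half=.015):
    o=env.get_obs();p=np.array(o['tool_pos']);Rm=R.from_euler('xyz',o['tool_rot'],degrees=True).as_matrix()
    for s in np.linspace(fr,to,k+1)[1:]:
        th=-s/121; M=np.array([[np.cos(th),-np.sin(th)],[np.sin(th),np.cos(th)]])
        q=piv+M@(P0-piv)-M@n0*half
        y=yaw0+np.degrees(th); dz=o['tool_rot'][2]-y
        print(s,np.round(Rm.T@np.r_[q-p[:2],.041-p[2]],4).tolist(),round(np.radians((dz+180)%360-180),3), np.round(q,4))
E
python3 - <<'E'
from path import *
o=env.get_obs();print({k:np.round(v,3) for k,v in o.items() if k!='effort'})
plan(-15,50,13)
E
```

```text
{'time_s': np.float64(4.5), 'qpos': array([ 22.612,  17.525, -51.809, 110.853,  15.811,  59.446,  -5.705]), 'joint_velocities': array([ 0.779, -3.06 , -1.607, -4.097, -1.374,  1.   ,  1.027]), 'tool_pos': array([0.482, 0.182, 0.038]), 'tool_rot': array([-1.79646e+02, -1.35000e-01,  1.20439e+02]), 'force': array([0.049, 0.669, 1.172]), 'wrist_torque': array([-0.006, -0.159,  0.043]), 'grip_width': np.float64(0.001)}
-10.0 [-0.0029, 0.0225, -0.0033] -0.082 [0.5025 0.1908]
-5.0 [-0.0021, 0.0274, -0.0033] -0.041 [0.5063 0.1941]
0.0 [-0.0014, 0.0324, -0.0033] 0.001 [0.5103 0.1972]
5.0 [-0.0009, 0.0374, -0.0034] 0.042 [0.5143 0.2002]
10.0 [-0.0006, 0.0424, -0.0034] 0.083 [0.5185 0.2029]
15.0 [-0.0006, 0.0475, -0.0034] 0.125 [0.5228 0.2055]
20.0 [-0.0007, 0.0525, -0.0035] 0.166 [0.5272 0.208 ]
25.0 [-0.001, 0.0575, -0.0035] 0.207 [0.5317 0.2102]
30.0 [-0.0016, 0.0625, -0.0035] 0.249 [0.5363 0.2122]
35.0 [-0.0024, 0.0675, -0.0036] 0.29 [0.541  0.2141]
40.0 [-0.0033, 0.0724, -0.0036] 0.331 [0.5457 0.2158]
45.0 [-0.0045, 0.0773, -0.0036] 0.373 [0.5505 0.2172]
50.0 [-0.0059, 0.0821, -0.0037] 0.414 [0.5554 0.2185]
```

Request:
move_arm --steps '[[[-0.002, 0.01, 0.0], 0.0], [[-0.002, 0.02, 0.0], 0.0], [[-0.001, 0.025, 0.0], 0.0], [[-0.001, 0.03, 0.0], 0.0], [[-0.001, 0.035, 0.0], 0.04], [[-0.001, 0.04, 0.0], 0.08], [[-0.001, 0.045, 0.0], 0.125], [[-0.001, 0.05, 0.0], 0.166], [[-0.001, 0.055, 0.0], 0.207], [[-0.0015, 0.06, 0.0], 0.249], [[-0.0015, 0.06, 0.0], 0.249]]'

```text
time_s: 5.88
tool_pos: [0.5371, 0.2123, 0.0406]
tool_rot: [180.0, 0.0, 106.2]
force: [-0.7, -0.7, -0.2]
grip_width: 0.0003
```

Run:
```python
from path import *
o=env.get_obs();print({k:np.round(v,3) for k,v in o.items() if k!='effort'})
plan(30,64,17)
```

```text
{'time_s': np.float64(5.875), 'qpos': array([ 14.548,  23.907, -46.545, 102.574,  19.486,  61.889, -22.702]), 'joint_velocities': array([ 0.506, -0.337, -0.372,  0.66 , -0.197,  0.17 ,  0.833]), 'tool_pos': array([0.537, 0.212, 0.041]), 'tool_rot': array([1.79992e+02, 1.00000e-03, 1.06189e+02]), 'force': array([-0.687, -0.72 , -0.204]), 'wrist_torque': array([ 0.04 , -0.179, -0.001]), 'grip_width': np.float64(0.0)}
32.0 [0.0003, 0.0012, -0.0004] 0.016 [0.5382 0.213 ]
34.0 [0.0005, 0.0032, -0.0004] 0.033 [0.54   0.2137]
36.0 [0.0007, 0.0052, -0.0004] 0.049 [0.5419 0.2145]
38.0 [0.0008, 0.0072, -0.0004] 0.066 [0.5438 0.2151]
40.0 [0.0009, 0.0092, -0.0004] 0.083 [0.5457 0.2158]
42.0 [0.0009, 0.0112, -0.0004] 0.099 [0.5476 0.2164]
44.0 [0.001, 0.0132, -0.0004] 0.116 [0.5496 0.217 ]
46.0 [0.0009, 0.0153, -0.0004] 0.132 [0.5515 0.2175]
48.0 [0.0009, 0.0173, -0.0004] 0.149 [0.5534 0.218 ]
50.0 [0.0008, 0.0193, -0.0004] 0.165 [0.5554 0.2185]
52.0 [0.0007, 0.0213, -0.0004] 0.182 [0.5573 0.2189]
54.0 [0.0006, 0.0233, -0.0004] 0.198 [0.5593 0.2194]
56.0 [0.0004, 0.0253, -0.0004] 0.215 [0.5613 0.2198]
58.0 [0.0002, 0.0273, -0.0004] 0.231 [0.5633 0.2201]
60.0 [-0.0001, 0.0293, -0.0004] 0.248 [0.5653 0.2204]
62.0 [-0.0004, 0.0313, -0.0004] 0.264 [0.5672 0.2207]
64.0 [-0.0007, 0.0333, -0.0004] 0.281 [0.5692 0.221 ]
```

Request:
move_arm --steps '[[[0.0005, 0.004, 0.0], 0.04], [[0.001, 0.008, 0.0], 0.07], [[0.001, 0.0115, 0.0], 0.1], [[0.001, 0.0145, 0.0], 0.125], [[0.001, 0.0145, 0.0], 0.125]]'

```text
time_s: 6.5
tool_pos: [0.5506, 0.2171, 0.0404]
tool_rot: [-180.0, 0.0, 99.0]
force: [-0.1, -0.1, -0.3]
grip_width: 0.0005
```

Run:
```python
from h import *
o=env.get_obs();print(o['force'],o['tool_pos'],o['joint_velocities'].round(2))
P,im,d=shot('wrist');save('w2.png',im)
```

```text
[-0.12983283 -0.06195714 -0.26443011] [0.55063548 0.21713967 0.04040883] [ 0.17 -0.11 -0.3   0.49 -0.06  0.13  0.5 ]
```

View pics/w2.png

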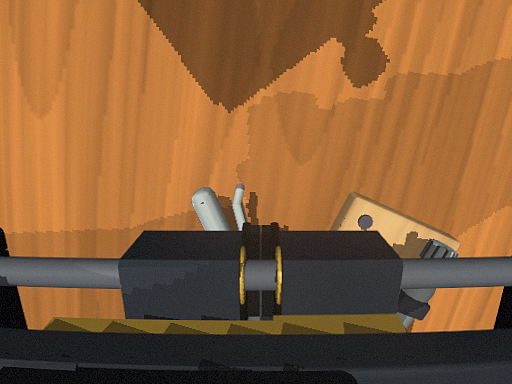

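Run:
```python
from h import *
P,im,d=shot('wrist')
for uv in [(200,190),(212,192),(195,200),(226,228),(205,228),(240,187),(243,225)]:
    print(uv,d[uv[1],uv[0]],at_d(P,[uv],[d[uv[1],uv[0]]]).round(4),at_z(P,[uv],.05).round(4))
o=env.get_obs();p=o['tool_pos']
for z in [-.008,0,.02,.05]:
    Rm=R.from_euler('xyz',o['tool_rot'],degrees=True).as_matrix()
    print(z,proj(P,[p+Rm@[0,0,-z] if 0 else p-np.array([0,0,-z])]).round())
S,im2,d2=shot('scene')
T,im3,d3=shot('top')
c=np.vstack([cv2.resize(im2[120:230,180:320],(560,440),interpolation=2)])
c3=cv2.resize(im3[145:235,190:300],(560,458),interpolation=2)
save('s3.png',np.vstack([c[:300],c3[:300]]))
```

```text
(200, 190) 0.18815894 [[0.5144 0.234  0.0439]] [[0.5153 0.2359 0.05  ]]
(212, 192) 0.18984063 [[0.5211 0.2335 0.0426]] [[0.5218 0.2358 0.05  ]]
(195, 200) 0.18372601 [[0.5131 0.2297 0.0497]] [[0.5132 0.2298 0.05  ]]
(226, 228) 0.1903046 [[0.5319 0.2152 0.0477]] [[0.532  0.2161 0.05  ]]
(205, 228) 0.18959266 [[0.5202 0.2136 0.0484]] [[0.5204 0.2143 0.05  ]]
(240, 187) 0.18554062 [[0.5364 0.2398 0.046 ]] [[0.5365 0.2409 0.05  ]]
(243, 225) 0.16848592 [[0.541  0.2265 0.0676]] [[0.5412 0.2194 0.05  ]]
-0.008 [[259. 220.]]
0 [[259. 225.]]
0.02 [[259. 239.]]
0.05 [[258. 267.]]
```

View pics/s3.png

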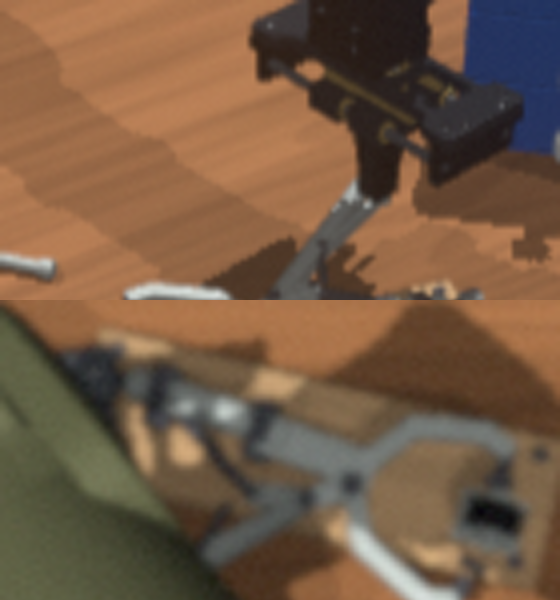

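The pictures show the handle has not moved; its tail is still at (0.513,0.232). I need to know where the fingers really are, so I'll check the fingertip against the scene depth.

Run:
```python
from h import *
o=env.get_obs();p=np.array(o['tool_pos']);print(p,o['tool_rot'],o['time_s'],o['grip_width'])
S,im,d=shot('scene')
for z in [-.008,0,.02]: print(z,proj(S,[p+[0,0,z]]).round(1))
for r in range(150,182,2):
    print(r,[(c,*at_d(S,[(c,r)],[d[r,c]])[0].round(3).tolist()) for c in (268,272,276)], im[r,272])
```

```text
[0.55033974 0.21709343 0.04036721] [-1.79988586e+02  7.11470925e-03  9.90123870e+01] 6.7 0.0005580627418683479
-0.008 [[273.6 177.2]]
0 [[273.7 174.9]]
0.02 [[274.  169.4]]
150 [(268, 0.563, 0.184, 0.147), (272, 0.581, 0.184, 0.157), (276, 0.585, 0.194, 0.156)] [45 35 31]
152 [(268, 0.567, 0.182, 0.143), (272, 0.581, 0.184, 0.151), (276, 0.586, 0.194, 0.15)] [44 34 31]
154 [(268, 0.535, 0.206, 0.109), (272, 0.58, 0.185, 0.143), (276, 0.588, 0.192, 0.145)] [44 33 30]
156 [(268, 0.42, 0.291, -0.0), (272, 0.549, 0.209, 0.109), (276, 0.567, 0.209, 0.12)] [43 32 26]
158 [(268, 0.432, 0.283, 0.002), (272, 0.554, 0.206, 0.106), (276, 0.565, 0.211, 0.111)] [43 32 28]
160 [(268, 0.44, 0.277, 0.002), (272, 0.55, 0.209, 0.096), (276, 0.564, 0.212, 0.103)] [44 34 28]
162 [(268, 0.447, 0.272, 0.0), (272, 0.553, 0.207, 0.092), (276, 0.561, 0.214, 0.094)] [44 32 28]
164 [(268, 0.454, 0.267, -0.0), (272, 0.551, 0.209, 0.083), (276, 0.56, 0.216, 0.086)] [44 33 28]
166 [(268, 0.518, 0.219, 0.051), (272, 0.551, 0.209, 0.076), (276, 0.557, 0.218, 0.076)] [42 29 26]
168 [(268, 0.527, 0.213, 0.053), (272, 0.55, 0.21, 0.068), (276, 0.563, 0.214, 0.074)] [47 38 32]
170 [(268, 0.535, 0.208, 0.052), (272, 0.537, 0.22, 0.049), (276, 0.538, 0.234, 0.043)] [122 120 116]
172 [(268, 0.536, 0.207, 0.046), (272, 0.542, 0.217, 0.046), (276, 0.501, 0.263, -0.0)] [95 92 88]
174 [(268, 0.544, 0.201, 0.047), (272, 0.54, 0.218, 0.037), (276, 0.512, 0.255, 0.003)] [128  99  80]
176 [(268, 0.55, 0.197, 0.045), (272, 0.512, 0.24, 0.002), (276, 0.518, 0.251, 0.001)] [165 114  77]
178 [(268, 0.548, 0.199, 0.035), (272, 0.52, 0.234, 0.002), (276, 0.526, 0.245, 0.001)] [172 118  80]
180 [(268, 0.52, 0.22, 0.001), (272, 0.525, 0.231, -0.0), (276, 0.534, 0.239, 0.002)] [171 118  80]
```

Scene and wrist depth both put the closed fingertips at z≈0.068, about 28 mm behind the TCP, so they passed above the handle without touching it. I'll back off upward and see how the tip position depends on the opening.

Request:
move_arm --steps '[[[0.0, 0.0, -0.04], -0.0], [[-0.012, -0.035, -0.05], -0.187], [[-0.024, -0.071, -0.05], -0.373], [[-0.024, -0.071, -0.05], -0.373]]'

```text
time_s: 7.25
tool_pos: [0.4822, 0.1805, 0.0901]
tool_rot: [-179.9, 0.1, 120.3]
force: [0.3, -0.6, -0.3]
grip_width: 0.0009
```

```bash
cat > tip.py <<'E'
from h import *
def tip(nm):
    o=env.get_obs();p=np.array(o['tool_pos']);Rm=R.from_euler('xyz',o['tool_rot'],degrees=True).as_matrix()
    print(p,o['tool_rot'][2],o['grip_width'],o['time_s'])
    S,im,d=shot(nm)
    v,u=np.indices(d.shape);k=d.ravel()>0
    X=at_d(S,np.c_[u.ravel(),v.ravel()][k],d.ravel()[k]);q=(X-p)@Rm
    m=(abs(q[:,0])<.02)&(abs(q[:,1])<.07)&(q[:,2]>-.06)&(q[:,2]<.03)
    q=q[m]
    for a in np.arange(-.06,.03,.006):
        w=q[(q[:,2]>=a)&(q[:,2]<a+.006)]
        if len(w): print(round(a,3),len(w),'x',np.percentile(w[:,0],[2,98]).round(3),'y',np.percentile(w[:,1],[2,50,98]).round(3))
E
python3 - <<'E'
from tip import *
tip('scene')
E
```

```text
[0.48219041 0.18046113 0.09007263] 120.34956295010048 0.0009446095454297674 7.25
-0.06 19 x [-0.013  0.01 ] y [-0.01   0.005  0.013]
-0.054 18 x [-0.012  0.003] y [-0.011  0.     0.01 ]
-0.048 15 x [-0.014  0.008] y [-0.011  0.006  0.01 ]
-0.042 12 x [-0.012  0.012] y [-0.007  0.003  0.009]
-0.036 18 x [-0.014  0.01 ] y [-0.007  0.005  0.009]
-0.03 14 x [-0.011  0.009] y [-0.007  0.005  0.009]
-0.024 4 x [-0.008  0.006] y [-0.008  0.004  0.006]
```

Request:
move_arm --steps '[[[0.0, 0.0, 0.0], 0.0], [[0.0, 0.0, 0.0], 0.0], [[0.0, 0.0, 0.0], 0.0], [[0.0, 0.0, 0.0], 0.0]]' --hand -0.2

```text
time_s: 7.8
tool_pos: [0.4841, 0.1827, 0.0903]
tool_rot: [-180.0, -0.0, 120.4]
force: [0.4, 0.4, 0.6]
grip_width: 0.0325
```

Run:
```python
from tip import *
tip('scene');tip('wrist')
```

```text
[0.4841392  0.18267109 0.09028465] 120.38432426216039 0.03251221315677274 7.8
-0.06 21 x [-0.012  0.004] y [-0.028 -0.017  0.027]
-0.054 23 x [-0.012  0.01 ] y [-0.025 -0.016  0.026]
-0.048 21 x [-0.012  0.01 ] y [-0.026 -0.015  0.025]
-0.042 24 x [-0.011  0.01 ] y [-0.026 -0.     0.025]
-0.036 21 x [-0.011  0.011] y [-0.027 -0.017  0.025]
-0.03 24 x [-0.013  0.01 ] y [-0.027 -0.017  0.025]
-0.024 3 x [-0.006  0.01 ] y [-0.019 -0.017  0.018]
[0.48414459 0.18256155 0.09031564] 120.3782651409744 0.03691960357624515 7.85
-0.06 340 x [0.008 0.011] y [-0.029  0.019  0.03 ]
-0.054 321 x [0.005 0.011] y [-0.028 -0.018  0.029]
-0.048 323 x [0.002 0.011] y [-0.026  0.019  0.027]
-0.042 263 x [-0.001  0.011] y [-0.026 -0.018  0.027]
-0.036 257 x [-0.004  0.011] y [-0.026 -0.018  0.027]
-0.03 255 x [-0.006  0.011] y [-0.026 -0.018  0.027]
-0.024 63 x [-0.01  0.01] y [-0.025  0.019  0.027]
```

Run:
```python
from h import *
for nm in ['scene','wrist']:
    o=env.get_obs();p=np.array(o['tool_pos']);Rm=R.from_euler('xyz',o['tool_rot'],degrees=True).as_matrix()
    S,im,d=shot(nm)
    v,u=np.indices(d.shape);k=d.ravel()>0
    X=at_d(S,np.c_[u.ravel(),v.ravel()][k],d.ravel()[k]);q=(X-p)@Rm
    q=q[(abs(q[:,0])<.06)&(abs(q[:,1])<.12)&(q[:,2]>-.16)&(q[:,2]<-.01)]
    for a in np.arange(-.154,-.014,.007):
        w=q[(q[:,2]>=a)&(q[:,2]<a+.007)]
        if len(w): print(nm,round(a,3),len(w),'x',np.percentile(w[:,0],[1,99]).round(3),'y',np.percentile(w[:,1],[1,50,99]).round(3))
```

```text
scene -0.154 69 x [-0.026  0.023] y [-0.049 -0.003  0.016]
scene -0.147 91 x [-0.028  0.022] y [-0.054 -0.014  0.022]
scene -0.14 511 x [-0.038  0.035] y [-0.094  0.022  0.094]
scene -0.133 202 x [-0.039  0.026] y [-0.091  0.023  0.095]
scene -0.126 136 x [-0.04   0.028] y [-0.091  0.018  0.093]
scene -0.119 180 x [-0.041  0.03 ] y [-0.09   0.032  0.092]
scene -0.112 186 x [-0.039  0.029] y [-0.082  0.     0.086]
scene -0.105 99 x [-0.04  0.03] y [-0.086  0.032  0.087]
scene -0.098 37 x [-0.036  0.029] y [-0.084 -0.027  0.087]
scene -0.091 10 x [-0.013  0.014] y [-0.034 -0.027  0.041]
scene -0.084 15 x [-0.012  0.002] y [-0.034 -0.026  0.034]
scene -0.077 36 x [-0.016  0.009] y [-0.035 -0.024  0.035]
scene -0.07 30 x [-0.015  0.008] y [-0.031  0.     0.034]
scene -0.063 25 x [-0.013  0.009] y [-0.033  0.018  0.032]
scene -0.056 27 x [-0.012  0.009] y [-0.031 -0.022  0.031]
scene -0.049 24 x [-0.012  0.011] y [-0.028 -0.021  0.029]
scene -0.042 24 x [-0.013  0.01 ] y [-0.028  0.021  0.03 ]
scene -0.035 24 x [-0.013  0.009] y [-0.03  -0.021  0.03 ]
scene -0.028 14 x [-0.013  0.009] y [
[... 332 characters left out ...]
 3421 x [0.005 0.038] y [-0.079 -0.026  0.079]
wrist -0.098 1731 x [0.001 0.037] y [-0.08  -0.027  0.08 ]
wrist -0.091 370 x [-0.001  0.013] y [-0.027  0.027  0.029]
wrist -0.084 299 x [-0.007  0.008] y [-0.027  0.027  0.028]
wrist -0.077 876 x [-0.01   0.003] y [-0.027  0.023  0.028]
wrist -0.07 119 x [-0.011  0.011] y [-0.028 -0.022  0.027]
wrist -0.063 404 x [-0.01   0.011] y [-0.034 -0.022  0.035]
wrist -0.056 393 x [0.005 0.011] y [-0.032  0.023  0.033]
wrist -0.049 394 x [0.001 0.011] y [-0.031 -0.022  0.032]
wrist -0.042 333 x [-0.003  0.011] y [-0.03  -0.022  0.031]
wrist -0.035 299 x [-0.006  0.011] y [-0.03  -0.022  0.031]
wrist -0.028 246 x [-0.008  0.011] y [-0.03  -0.022  0.031]
```

The whole gripper sits 32 mm nearer the flange than the reported TCP: tips at -24 mm and body at -94 mm, against the stated +8 and -62. Both cameras agree on this, and there is no sideways offset. From here I add 32 mm of descent to the reported z.

Request:
move_arm --steps '[[[0.0, 0.0, 0.04], 0.0], [[0.0, 0.0, 0.081], 0.0], [[0.0, 0.01, 0.081], 0.0], [[0.0, 0.02, 0.081], 0.0], [[0.0, 0.03, 0.081], 0.0], [[0.0, 0.035, 0.081], 0.0], [[0.0, 0.04, 0.081], 0.04], [[0.0, 0.045, 0.081], 0.08], [[0.0, 0.045, 0.081], 0.08]]' --hand 1

```text
time_s: 9.12
tool_pos: [0.5228, 0.2056, 0.0098]
tool_rot: [-180.0, -0.0, 115.8]
force: [-2.6, -0.1, 2.4]
grip_width: 0.0003
```

Run:
```python
from path import *
o=env.get_obs();print({k:np.round(v,3) for k,v in o.items() if k in('force','wrist_torque','qpos','tool_pos')})
plan(10,64,18,.010)
P,im,d=shot('wrist');save('w4.png',im)
```

```text
{'qpos': array([ 15.619,  24.802, -47.185, 106.048,  21.178,  58.345, -14.463]), 'tool_pos': array([0.523, 0.206, 0.01 ]), 'force': array([-2.649, -0.095,  2.42 ]), 'wrist_torque': array([-0.004,  0.394, -0.016])}
13.0 [-0.0003, 0.003, -0.0312] 0.028 [0.5256 0.2066]
16.0 [-0.0002, 0.006, -0.0312] 0.052 [0.5283 0.208 ]
19.0 [-0.0002, 0.009, -0.0312] 0.077 [0.531  0.2093]
22.0 [-0.0002, 0.012, -0.0312] 0.102 [0.5337 0.2106]
25.0 [-0.0003, 0.015, -0.0312] 0.127 [0.5365 0.2118]
28.0 [-0.0005, 0.018, -0.0312] 0.152 [0.5392 0.2129]
31.0 [-0.0008, 0.021, -0.0312] 0.176 [0.5421 0.214 ]
34.0 [-0.0011, 0.024, -0.0312] 0.201 [0.5449 0.215 ]
37.0 [-0.0015, 0.0269, -0.0312] 0.226 [0.5477 0.2159]
40.0 [-0.002, 0.0299, -0.0312] 0.251 [0.5506 0.2168]
43.0 [-0.0026, 0.0328, -0.0312] 0.276 [0.5535 0.2175]
46.0 [-0.0032, 0.0358, -0.0312] 0.3 [0.5564 0.2182]
49.0 [-0.0039, 0.0387, -0.0312] 0.325 [0.5594 0.2189]
52.0 [-0.0047, 0.0416, -0.0312] 0.35 [0.5623 0.2195]
55.0 [-0.0055, 0.0445, -0.0312] 0.375 [0.5653 0.2199]
58.0 [-0.0065, 0.0473, -0.0312] 0.4 [0.5683 0.2204]
61.0 [-0.0075, 0.0502, -0.0312] 0.424 [0.5712 0.2207]
64.0 [-0.0085, 0.053, -0.0312] 0.449 [0.5742 0.221 ]
```

View pics/w4.png

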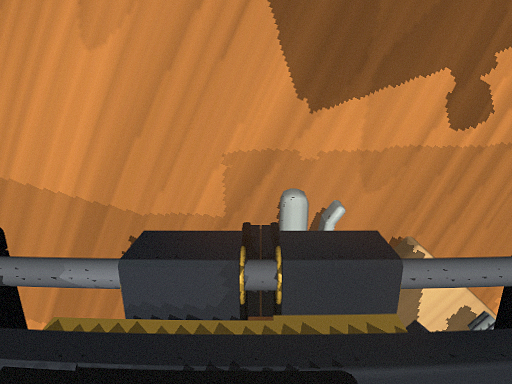

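The bar, at (293,210), now lies flat against the fingers, and the push is 2.6 N. I'll continue.

Request:
move_arm --steps '[[[0.0, 0.004, 0.0], 0.033], [[0.0, 0.008, 0.0], 0.066], [[0.0, 0.012, 0.0], 0.1], [[0.0, 0.016, 0.0], 0.135], [[-0.001, 0.02, 0.0], 0.17], [[-0.001, 0.024, 0.0], 0.2], [[-0.001, 0.027, 0.0], 0.225]]'

```text
time_s: 10.05
tool_pos: [0.5454, 0.2157, 0.0093]
tool_rot: [-179.7, 0.1, 102.8]
force: [-8.4, -1.8, 5.9]
grip_width: 0.0004
```

Request:
move_arm --steps '[[[0.0, 0.003, 0.0], 0.025], [[0.0, 0.006, 0.0], 0.05]]'

```text
time_s: 10.3
tool_pos: [0.5522, 0.2177, 0.0094]
tool_rot: [-179.8, 0.0, 100.0]
force: [-6.0, 0.4, 2.8]
grip_width: 0.0004
```

Request:
move_arm --steps '[[[0.0, 0.003, 0.0], 0.025], [[0.0, 0.006, 0.0], 0.05]]'

```text
time_s: 10.55
tool_pos: [0.5593, 0.2192, 0.0094]
tool_rot: [-180.0, -0.0, 97.1]
force: [-4.0, 2.1, 0.6]
grip_width: 0.0008
```

Request:
move_arm --steps '[[[0.0, 0.001, 0.0], 0.008], [[0.0, 0.002, 0.0], 0.016]]'

```text
time_s: 10.8
tool_pos: [0.5618, 0.2186, 0.0094]
tool_rot: [180.0, -0.0, 96.2]
force: [-1.9, 1.5, 0.0]
grip_width: 0.0005
```

Request:
move_arm --steps '[[[0.0, 0.001, 0.0], 0.008], [[0.0, 0.002, 0.0], 0.016]]'

```text
time_s: 11.05
tool_pos: [0.564, 0.2183, 0.0095]
tool_rot: [180.0, 0.0, 95.3]
force: [-1.6, 0.7, -0.0]
grip_width: 0.0006
```

Request:
move_arm --steps '[[[0.0, 0.001, 0.0], 0.008], [[0.0, 0.002, 0.0], 0.016]]'

```text
time_s: 11.3
tool_pos: [0.5662, 0.2184, 0.0096]
tool_rot: [179.9, 0.0, 94.4]
force: [0.6, 0.6, -0.5]
grip_width: 0.0007
```

Request:
move_arm --steps '[[[0.0, 0.001, 0.0], 0.008], [[0.0, 0.001, 0.0], 0.008]]'

```text
time_s: 11.55
tool_pos: [0.5668, 0.2188, 0.0095]
tool_rot: [180.0, 0.0, 93.9]
force: [0.0, -0.1, 0.5]
grip_width: 0.0005
```

Request:
move_arm --steps '[[[0.0, 0.001, 0.0], 0.008], [[0.0, 0.001, 0.0], 0.008]]'

```text
time_s: 11.8
tool_pos: [0.5675, 0.219, 0.0094]
tool_rot: [180.0, 0.0, 93.5]
force: [0.4, -0.1, 0.1]
grip_width: 0.0005
```

Run:
```python
from h import *
o=env.get_obs();print(o['force'],o['qpos'])
P,im,d=shot('wrist');save('w5.png',im)
```

```text
[ 0.44723008 -0.06386689  0.09153449] [  9.30894369  28.40966492 -40.97454726  99.52719277  21.12057467
  60.01260646 -35.51001346]
```

View pics/w5.png

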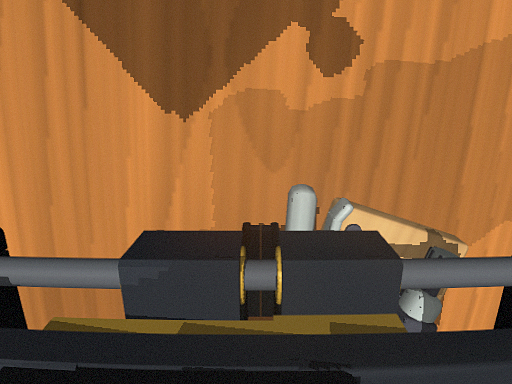

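Request:
move_arm --steps '[[[0.0, 0.001, 0.0], 0.004], [[0.0, 0.001, 0.0], 0.004]]'

```text
time_s: 12.1
tool_pos: [0.5685, 0.2191, 0.0094]
tool_rot: [180.0, 0.0, 93.3]
force: [-0.9, -0.2, -0.0]
grip_width: 0.0008
```

Request:
move_arm --steps '[[[0.0, 0.001, 0.0], 0.0], [[0.0, 0.001, 0.0], 0.0]]'

```text
time_s: 12.35
tool_pos: [0.5693, 0.2192, 0.0094]
tool_rot: [-180.0, 0.0, 93.3]
force: [-0.9, -0.2, 0.4]
grip_width: 0.0004
```

Request:
move_arm --steps '[[[0.0, 0.001, 0.0], 0.0], [[0.0, 0.001, 0.0], 0.0]]'

```text
time_s: 12.6
tool_pos: [0.5693, 0.2192, 0.0093]
tool_rot: [-179.9, 0.0, 93.3]
force: [-4.1, -0.8, 2.7]
grip_width: 0.0007
```

Request:
move_arm --steps '[[[0.0, 0.001, 0.0], 0.0], [[0.0, 0.001, 0.0], 0.0]]'

```text
time_s: 12.85
tool_pos: [0.5694, 0.2192, 0.0092]
tool_rot: [-179.8, 0.1, 93.3]
force: [-7.6, -1.9, 4.4]
grip_width: 0.0
```

Request:
move_arm --steps '[[[0.0, 0.001, 0.0], 0.0], [[0.0, 0.001, 0.0], 0.0]]'

```text
time_s: 13.1
tool_pos: [0.5694, 0.2192, 0.0092]
tool_rot: [-179.7, 0.1, 93.3]
force: [-9.6, -1.8, 8.0]
grip_width: 0.0005
```

Request:
move_arm --steps '[[[0.0, 0.001, 0.0], 0.0], [[0.0, 0.001, 0.0], 0.0]]'

```text
time_s: 13.35
tool_pos: [0.5693, 0.2192, 0.0091]
tool_rot: [-179.6, 0.1, 93.3]
force: [-11.7, -2.3, 9.8]
grip_width: 0.0003
```

Request:
move_arm --steps '[[[0.0, 0.001, -0.001], 0.0], [[0.0, 0.001, -0.001], 0.0]]'

```text
time_s: 13.6
tool_pos: [0.5694, 0.2191, 0.0093]
tool_rot: [-179.5, 0.1, 93.3]
force: [-12.7, -1.4, 5.7]
grip_width: 0.0003
```

Request:
move_arm --steps '[[[0.0, 0.001, 0.0], 0.0], [[0.0, 0.001, 0.0], 0.0]]'

```text
time_s: 13.85
tool_pos: [0.5693, 0.2191, 0.0092]
tool_rot: [-179.3, 0.2, 93.3]
force: [-14.5, -1.9, 8.3]
grip_width: 0.0005
```

Request:
move_arm --steps '[[[0.0, 0.001, -0.001], 0.0], [[0.0, 0.001, -0.001], 0.0]]'

```text
time_s: 14.1
tool_pos: [0.5693, 0.2191, 0.0093]
tool_rot: [-179.2, 0.2, 93.3]
force: [-14.6, -2.4, 3.8]
grip_width: 0.0007
```

Request:
move_arm --steps '[[[0.0, 0.001, 0.0], 0.0], [[0.0, 0.001, 0.0], 0.0], [[0.0, 0.001, 0.0], 0.0]]'

```text
time_s: 14.48
tool_pos: [0.5692, 0.2191, 0.0093]
tool_rot: [-179.1, 0.2, 93.3]
force: [-17.7, -2.5, 6.5]
grip_width: 0.0004
```

Request:
move_arm --steps '[[[0.0, -0.008, 0.0], 0.0], [[0.0, -0.025, 0.0], 0.0], [[0.0, -0.04, 0.0], 0.0], [[0.0, -0.04, -0.05], 0.0], [[0.0, -0.04, -0.1], 0.0], [[0.0, -0.04, -0.15], 0.0], [[0.0, -0.04, -0.15], 0.0]]'

```text
time_s: 15.35
tool_pos: [0.5406, 0.219, 0.1664]
tool_rot: [179.4, -0.1, 93.3]
force: [-0.3, -0.8, -0.4]
grip_width: 0.0006
```

Run:
```python
from h import *
o=env.get_obs();print(o['force'],o['qpos'].round(1),o['tool_pos'],o['tool_rot'])
P,im,d=shot('wrist');save('w6.png',im)
v,u=np.indices(d.shape); X=at_d(P,np.c_[u.ravel(),v.ravel()],d.ravel());np.save('w6.npy',X)
for q in ['handle_push','lever','screw_knob']:
    for r in env.cut_out('wrist',q)[:2]:
        m=r['region'].ravel()
        x=X[m];x=x[(x[:,2]>.03)&(x[:,2]<.06)];t=x[np.argsort(-x[:,1])][:40]
        print(q,round(r['conf'],2),np.round(r['uv']),m.sum(),np.median(x,0).round(3),x.min(0).round(3),x.max(0).round(3),'tail',t.mean(0).round(4),t[:,0].min().round(4),t[:,0].max().round(4))
```

```text
[-0.28267523 -0.79471479 -0.44277412] [ 14.4  15.9 -46.   94.8  12.   73.7 -30.5] [0.54055006 0.21898131 0.16636168] [ 1.79426924e+02 -1.03462569e-01  9.32618766e+01]
handle_push 0.8 [307. 187.] 1883 [0.589 0.212 0.049] [0.58  0.167 0.035] [0.637 0.253 0.053] tail [0.5862 0.2516 0.046 ] 0.5817 0.5913
handle_push 0.42 [318. 187.] 453 [0.599 0.215 0.048] [0.593 0.175 0.035] [0.608 0.246 0.05 ] tail [0.6051 0.2434 0.0463] 0.6022 0.6082
lever 0.71 [319. 188.] 523 [0.6   0.215 0.047] [0.593 0.173 0.035] [0.609 0.247 0.05 ] tail [0.6059 0.2448 0.0451] 0.6034 0.609
screw_knob 0.74 [339. 195.] 6584 [0.599 0.201 0.049] [0.557 0.058 0.03 ] [0.671 0.253 0.054] tail [0.586  0.2516 0.0464] 0.5817 0.5909
screw_knob 0.32 [309. 188.] 1916 [0.589 0.212 0.049] [0.58  0.166 0.035] [0.637 0.253 0.053] tail [0.5861 0.2518 0.0453] 0.5817 0.5913
```

View pics/w6.png

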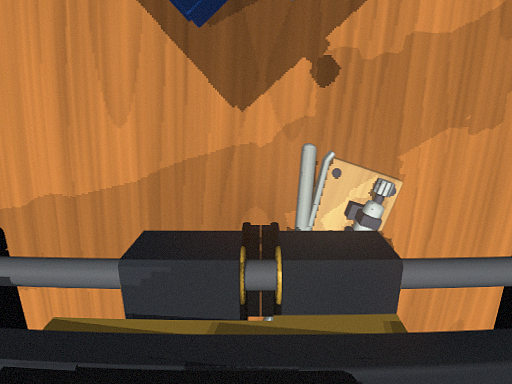

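The handle stays at x≈0.586 after letting go, so the pliers are locked. Its tail is at (308,148), the lever tail at (330,155) and the knob at (384,186). Next I move above the gap between lever and knob.

Request:
move_arm --steps '[[[0.01, 0.045, 0.02], 0.0], [[0.021, 0.093, 0.04], 0.0], [[0.021, 0.093, 0.04], 0.0], [[0.021, 0.093, 0.04], 0.0]]'

```text
time_s: 16.05
tool_pos: [0.6278, 0.2439, 0.1197]
tool_rot: [-179.8, -0.0, 93.3]
force: [0.1, 1.1, 0.1]
grip_width: 0.0005
```

Run:
```python
from h import *
o=env.get_obs();print(o['force'],o['qpos'].round(1),o['tool_pos'],o['tool_rot'])
X=np.load('w6.npy').reshape(384,512,3)
for uv in [(384,186),(378,183),(376,190),(384,180),(333,153),(326,175),(331,158)]: print(uv,X[uv[1],uv[0]].round(4))
P,im,d=shot('wrist')
v,u=np.indices(d.shape); X=at_d(P,np.c_[u.ravel(),v.ravel()],d.ravel())
m=(abs(X[:,2]-.045)<.008)&(X[:,1]>.2)&(X[:,1]<.27)&(X[:,0]>.56)&(X[:,0]<.68)
for y in np.arange(.205,.26,.006):
    w=X[m&(abs(X[:,1]-y)<.002)]
    if len(w): print(round(y,3),np.unique(np.round(w[:,0],3)).tolist())
```

```text
[0.13713415 1.10945693 0.05999015] [  7.3  30.  -42.6  83.8  20.5  74.4 -33.8] [0.62781229 0.24389845 0.11970492] [-1.79810896e+02 -3.70514006e-03  9.33118725e+01]
(384, 186) [0.6598 0.2175 0.0488]
(378, 183) [0.6558 0.2187 0.0433]
(376, 190) [0.655  0.2117 0.043 ]
(384, 180) [0.6599 0.2227 0.0464]
(333, 153) [0.608  0.2456 0.0473]
(326, 175) [0.6105 0.2181 0.0177]
(331, 158) [0.6065 0.2411 0.0483]
0.205 [0.593]
0.211 [0.581, 0.582, 0.583, 0.584, 0.585, 0.586, 0.587, 0.588, 0.589, 0.59, 0.591, 0.592, 0.593, 0.597, 0.598, 0.599, 0.6, 0.601, 0.602, 0.603, 0.653, 0.654, 0.655, 0.656, 0.657, 0.658, 0.659, 0.668, 0.669, 0.67, 0.671]
0.217 [0.581, 0.582, 0.583, 0.584, 0.585, 0.586, 0.587, 0.588, 0.589, 0.59, 0.591, 0.592, 0.593, 0.598, 0.599, 0.6, 0.601, 0.602, 0.603, 0.654, 0.655, 0.656, 0.657, 0.658, 0.659, 0.66, 0.661, 0.662, 0.663, 0.664, 0.665, 0.666, 0.667, 0.668, 0.669, 0.67, 0.671, 0.672, 0.673, 0.674]
0.223 [0.58, 0.581, 0.582, 0.583, 0.584, 0.585, 0.586, 0.587, 0.588, 0.589, 0.59, 0.591, 0.592, 0.593, 0.599, 0.6, 0.601, 0.602, 0.603, 0.604, 0.655, 0.656, 0.657, 0.658, 0.659, 0.66, 0.661, 0.662, 0.663, 0.664, 0.665, 0.666, 0.667, 0.668]
0.229 [0.58, 0.581, 0.582, 0.583, 0.584, 0.585, 0.586, 0.587, 0.588, 0.589, 0.59, 0.591, 0.592, 0.593, 0.594, 0.6, 0.601, 0.602, 0.603, 0.604, 0.605]
0.235 [0.58, 0.581, 0.582, 0.583, 0.584, 0.585, 0.586, 0.587, 0.588, 0.589, 0.59, 0.591, 0.592, 0.593, 0.601, 0.602, 0.603, 0.604, 0.605, 0.606]
0.241 [0.58, 0.581, 0.582, 0.583, 0.584, 0.585, 0.586, 0.587, 0.588, 0.589, 0.59, 0.591, 0.592, 0.593, 0.602, 0.603, 0.604, 0.605, 0.606, 0.607, 0.608, 0.609]
0.247 [0.58, 0.581, 0.582, 0.583, 0.584, 0.585, 0.586, 0.587, 0.588, 0.589, 0.59, 0.591, 0.592, 0.593, 0.606, 0.607, 0.608, 0.609, 0.61]
0.253 [0.582, 0.583, 0.584, 0.585, 0.586, 0.587, 0.588, 0.589, 0.59, 0.591, 0.592]
```

Request:
move_arm --steps '[[[0.0, 0.003, 0.04], 0.0], [[0.0, 0.003, 0.08], 0.0], [[0.0, 0.003, 0.111], 0.0], [[0.0, 0.003, 0.111], 0.0], [[0.0, 0.003, 0.111], 0.0]]'

```text
time_s: 16.73
tool_pos: [0.633, 0.2444, 0.0129]
tool_rot: [179.8, -0.0, 93.3]
force: [-0.7, -0.1, 0.7]
grip_width: 0.0002
```

Request:
move_arm --steps '[[[0.0, -0.004, 0.0], 0.0], [[0.0, -0.008, 0.0], 0.0], [[0.0, -0.01, 0.0], 0.0]]'

```text
time_s: 17.1
tool_pos: [0.622, 0.2434, 0.011]
tool_rot: [180.0, 0.0, 93.3]
force: [-0.5, -0.3, 0.2]
grip_width: 0.0004
```

Request:
move_arm --steps '[[[0.0, -0.002, 0.0], 0.0], [[0.0, -0.003, 0.0], 0.0]]'

```text
time_s: 17.35
tool_pos: [0.619, 0.243, 0.0104]
tool_rot: [180.0, 0.0, 93.3]
force: [0.7, 0.2, 0.4]
grip_width: 0.0005
```

Contact begins. I'll push outward in small steps.

Request:
move_arm --steps '[[[0.0, -0.002, 0.0], 0.0], [[0.0, -0.004, 0.0], 0.0]]'

```text
time_s: 17.6
tool_pos: [0.6152, 0.243, 0.0104]
tool_rot: [180.0, -0.0, 93.3]
force: [0.5, 0.8, 0.7]
grip_width: 0.0008
```

Request:
move_arm --steps '[[[0.0, -0.002, 0.0], 0.0], [[0.0, -0.004, 0.0], 0.0]]'

```text
time_s: 17.85
tool_pos: [0.6111, 0.2427, 0.0105]
tool_rot: [180.0, -0.0, 93.3]
force: [0.5, 0.9, -0.4]
grip_width: 0.0005
```

Run:
```python
from h import *
o=env.get_obs();print(o['force'],o['tool_pos'])
P,im,d=shot('wrist')
v,u=np.indices(d.shape); X=at_d(P,np.c_[u.ravel(),v.ravel()],d.ravel())
m=(abs(X[:,2]-.045)<.008)&(X[:,0]>.48)&(X[:,0]<.68)
for y in np.arange(.217,.26,.006):
    w=X[m&(abs(X[:,1]-y)<.002)]
    if len(w): print(round(y,3),np.unique(np.round(w[:,0],3)).tolist())
T,im,d=shot('scene');save('s7.png',cv2.resize(im[120:250,170:340],None,fx=4,fy=4,interpolation=2))
```

```text
[ 0.54436119  0.8776579  -0.38657635] [0.61108657 0.2427033  0.01050041]
0.241 [0.612]
0.247 [0.611, 0.612]
0.253 [0.579, 0.58, 0.581, 0.582, 0.583, 0.584, 0.585, 0.586, 0.587, 0.588, 0.589, 0.602, 0.603, 0.604, 0.605, 0.606, 0.607, 0.608, 0.609, 0.61, 0.611, 0.612, 0.613, 0.614, 0.615, 0.616, 0.617, 0.618, 0.619, 0.62, 0.621]
```

View pics/s7.png

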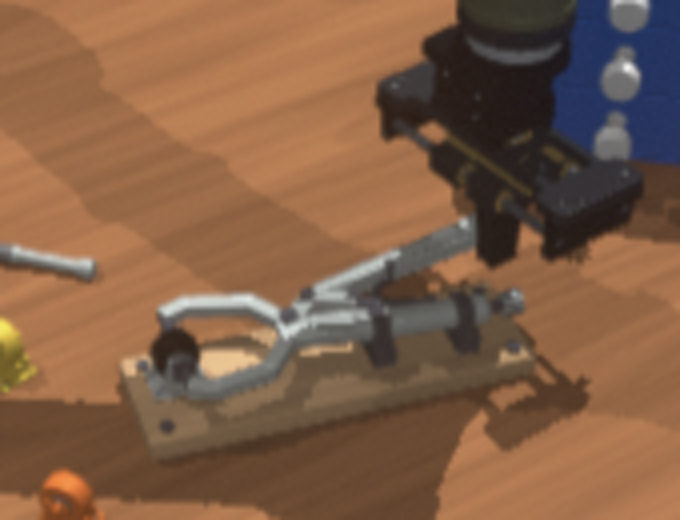

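The handle is still shut (tail at crop (465,235)) and the fingers are on the lever with little force. I'll keep pushing.

Request:
move_arm --steps '[[[0.0, -0.002, 0.0], 0.0], [[0.0, -0.004, 0.0], 0.0]]'

```text
time_s: 18.2
tool_pos: [0.6068, 0.2422, 0.0102]
tool_rot: [-180.0, 0.0, 93.3]
force: [0.1, -0.0, 0.7]
grip_width: -0.0001
```

Request:
move_arm --steps '[[[0.0, -0.002, 0.0], 0.0], [[0.0, -0.003, 0.0], 0.0]]'

```text
time_s: 18.45
tool_pos: [0.6039, 0.2422, 0.0104]
tool_rot: [-180.0, 0.0, 93.3]
force: [-0.2, -0.2, -0.4]
grip_width: 0.0007
```

Run:
```python
from h import *
o=env.get_obs();print(o['force'],o['tool_pos'])
P,im,d=shot('wrist')
v,u=np.indices(d.shape); X=at_d(P,np.c_[u.ravel(),v.ravel()],d.ravel())
m=(abs(X[:,2]-.045)<.008)&(X[:,0]>.48)&(X[:,0]<.68)
for y in np.arange(.217,.26,.006):
    w=X[m&(abs(X[:,1]-y)<.002)]
    if len(w): print(round(y,3),np.unique(np.round(w[:,0],3)).tolist())
```

```text
[-0.24645882 -0.19357612 -0.3801507 ] [0.60393252 0.24218829 0.01038459]
0.217 [0.517, 0.518, 0.519, 0.52, 0.521, 0.522, 0.523, 0.524, 0.525, 0.526, 0.527, 0.528, 0.529, 0.53, 0.531, 0.532, 0.533]
0.229 [0.522, 0.523, 0.524]
0.235 [0.513, 0.514, 0.515, 0.516, 0.517, 0.518, 0.519, 0.52, 0.521, 0.522, 0.535, 0.536, 0.537]
0.241 [0.535, 0.536, 0.537, 0.538, 0.539, 0.605]
0.247 [0.604, 0.605]
0.253 [0.595, 0.596, 0.597, 0.598, 0.599, 0.6, 0.601, 0.602, 0.603, 0.604, 0.605, 0.606, 0.607, 0.608, 0.609, 0.61, 0.611, 0.612, 0.613]
```

The handle has sprung open; its tail is back at x≈0.513. Next I open the gripper partly and go above the castor.

Request:
move_arm --steps '[[[0.0, 0.003, -0.06], 0.0], [[0.0, 0.003, -0.12], 0.0], [[-0.035, -0.005, -0.16], -0.15], [[-0.07, -0.012, -0.16], -0.32], [[-0.105, -0.018, -0.16], -0.5], [[-0.14, -0.024, -0.16], -0.68], [[-0.175, -0.03, -0.16], -0.86], [[-0.21, -0.036, -0.16], -1.04], [[-0.237, -0.041, -0.16], -1.2], [[-0.237, -0.041, -0.16], -1.25], [[-0.237, -0.041, -0.16], -1.25], [[-0.237, -0.041, -0.16], -1.25]]' --hand -0.25 --squeeze 12

```text
time_s: 20.0
tool_pos: [0.5767, 0.0039, 0.1705]
tool_rot: [180.0, 0.0, 164.9]
force: [0.5, -0.3, 0.7]
grip_width: 0.0541
```

Run:
```python
from h import *
o=env.get_obs();print(o['grip_width'],o['qpos'].round(1),o['tool_pos'],o['tool_rot'])
p=np.array(o['tool_pos']);Rm=R.from_euler('xyz',o['tool_rot'],degrees=True).as_matrix()
P,im,d=shot('wrist')
v,u=np.indices(d.shape); X=at_d(P,np.c_[u.ravel(),v.ravel()],d.ravel())
for r in env.cut_out('wrist','castor_center')[:3]:
    x=X[r['region'].ravel()];print(round(r['conf'],2),r['uv'],len(x),np.median(x,0).round(4))
    for zl,zh in [(.017,.025),(.05,.062)]:
        w=x[(x[:,2]>zl)&(x[:,2]<zh)]
        if len(w)>8: print(zl,len(w),cv2.minAreaRect(w[:,:2].astype(np.float32)))
# black wheel
hsv=im.max(2).ravel(); m=(hsv<70)&(X[:,2]>.03)&(X[:,2]<.065)&(np.hypot(X[:,0]-.577,X[:,1]-.003)<.04)
w=X[m];print('wheel',len(w),w.mean(0),w.min(0),w.max(0),cv2.minAreaRect(w[:,:2].astype(np.float32)))
save('w8.png',cv2.resize(im[60:260,130:390],None,fx=3,fy=3,interpolation=2))
```

```text
0.0541027724418215 [ 43.7  18.1 -55.8  94.7  15.4  75.4  60.2] [0.57669523 0.00386611 0.17051995] [1.79998445e+02 6.99704920e-03 1.64890593e+02]
0.97 [152.7, 108.7] 1268 [ 0.492  -0.0791  0.0288]
0.017 88 ((0.49186521768569946, -0.07836665213108063), (0.01715250127017498, 0.033463504165410995), 87.22791290283203)
0.9 [257.8, 176.4] 1236 [5.785e-01 4.000e-04 4.690e-02]
0.017 340 ((0.5861112475395203, -0.0013660825788974762), (0.03947622328996658, 0.036862052977085114), 76.4620361328125)
0.05 454 ((0.5825202465057373, -0.0006168261170387268), (0.027095217257738113, 0.01634426973760128), 73.75196075439453)
wheel 546 [ 0.58118814 -0.00060858  0.05222975] [ 0.54854086 -0.01723743  0.03201007] [0.61534273 0.01974095 0.05879873] ((0.5800449252128601, -0.00036421045660972595), (0.03127986192703247, 0.0641530379652977), 64.41275787353516)
```

View pics/w8.png

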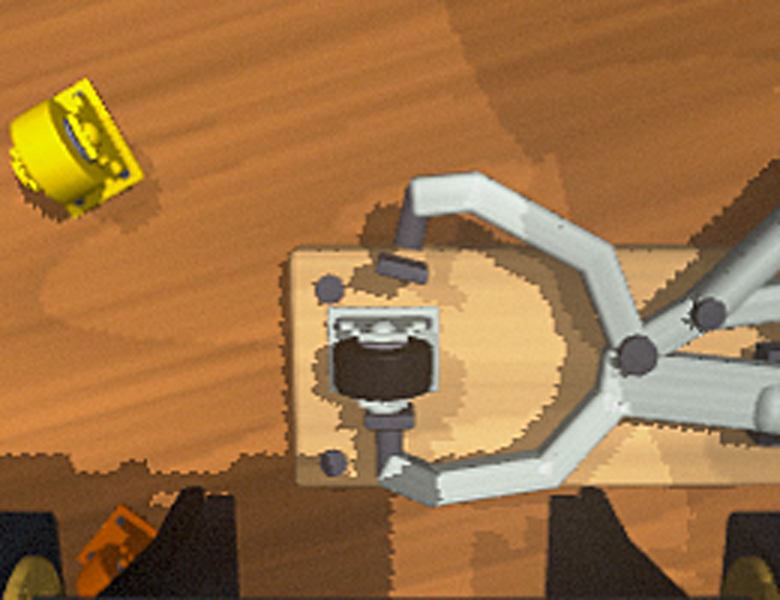

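The crop shows the jaws sprung open with the castor upright at (383,355), aligned with the pliers and its pin head flush. The top of the wheel is at about (0.582, -0.0005). The grasp line is clear on both sides.

Request:
move_arm --steps '[[[-0.003, -0.002, 0.03], 0.0], [[-0.006, -0.003, 0.06], 0.0], [[-0.006, -0.003, 0.09], 0.0], [[-0.006, -0.003, 0.107], 0.0], [[-0.006, -0.003, 0.1185], 0.0], [[-0.006, -0.003, 0.1185], 0.0], [[-0.006, -0.003, 0.1185], 0.0]]'

```text
time_s: 20.98
tool_pos: [0.5825, -0.0011, 0.0529]
tool_rot: [180.0, 0.1, 164.9]
force: [0.4, -0.4, -0.5]
grip_width: 0.0542
```

Request:
move_arm --steps '[[[0.0, 0.0, 0.0], 0.0], [[0.0, 0.0, 0.0], 0.0], [[0.0, 0.0, 0.0], 0.0], [[0.0, 0.0, 0.0], 0.0], [[0.0, 0.0, 0.0], 0.0], [[0.0, 0.0, 0.0], 0.0]]' --hand 1 --squeeze 20

```text
time_s: 21.72
tool_pos: [0.5817, -0.0012, 0.0519]
tool_rot: [-180.0, -0.0, 164.9]
force: [0.3, -0.9, 0.0]
grip_width: 0.0039
```

Run:
```python
from tip import *
tip('scene')
S,im,d=shot('scene')
for r in env.cut_out('scene','castor_center')[:4]:
    m=r['region'];x=at_d(S,np.argwhere(m)[:,::-1],d[m]);print(round(r['conf'],2),np.round(r['uv']),m.sum(),np.median(x,0).round(3),x.min(0).round(3),x.max(0).round(3),im[m].mean(0).round())
save('s9.png',cv2.resize(im[140:250,160:300],None,fx=5,fy=5,interpolation=2))
print(env.get_obs()['grip_width'])
```

```text
[ 0.58170395 -0.001184    0.0519074 ] 164.88692283706982 0.003861966883113122 21.725
-0.06 18 x [-0.012  0.007] y [-0.013  0.003  0.012]
-0.054 18 x [-0.012  0.007] y [-0.012  0.002  0.012]
-0.048 18 x [-0.013  0.006] y [-0.011  0.002  0.01 ]
-0.042 20 x [-0.011  0.012] y [-0.011 -0.001  0.009]
-0.036 17 x [-0.012  0.002] y [-0.011  0.002  0.01 ]
-0.03 13 x [-0.012  0.004] y [-0.011 -0.003  0.009]
-0.024 4 x [-0.006  0.006] y [-0.008 -0.001  0.003]
-0.012 10 x [-0.008  0.003] y [-0.006 -0.     0.004]
-0.006 33 x [-0.012  0.007] y [-0.011 -0.001  0.011]
-0.0 53 x [-0.019  0.018] y [-0.013  0.003  0.069]
0.006 23 x [-0.018  0.016] y [-0.015 -0.007  0.07 ]
0.012 13 x [-0.017  0.013] y [-0.012 -0.005  0.055]
0.018 5 x [-0.014 -0.009] y [-0.013 -0.009  0.011]
0.024 22 x [-0.015  0.018] y [-0.022 -0.009  0.052]
0.66 [181. 251.] 231 [ 0.648 -0.118  0.021] [ 0.593 -0.445 -0.003] [ 1.411 -0.091  0.879] [120.  68.  37.]
0.47 [208. 210.] 156 [ 0.586 -0.009  0.046] [ 0.522 -0.022 -0.001] [0.6   0.012 0.061] [80. 72. 65.]
0.46 [169. 211.] 161 [ 0.497 -0.089  0.022] [ 0.478 -0.445 -0.002] [ 1.411 -0.069  0.879] [146. 125.  55.]
0.0009047266881432769
```

View pics/s9.png

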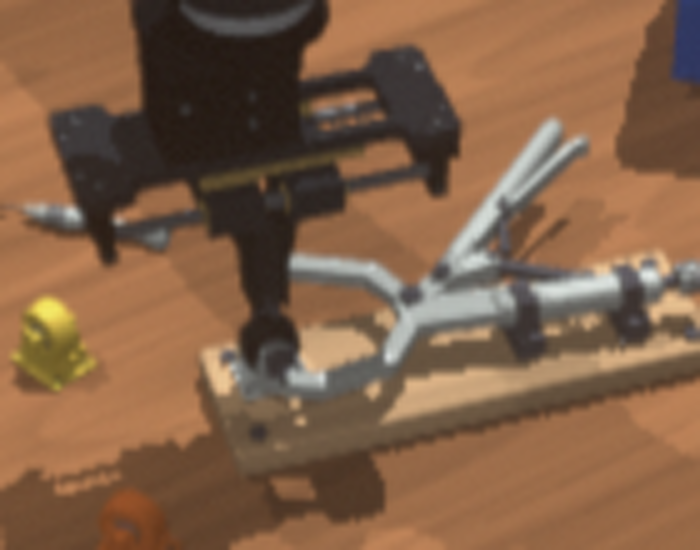

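My sign slip: the tips sit 24 mm above the reported TCP, so the fingers closed just over the wheel without touching it. I'll reopen and go down 48 mm more.

Request:
move_arm --steps '[[[0.0, 0.0, 0.0], 0.0], [[0.0, 0.0, 0.0], 0.0], [[0.0, 0.0, 0.0], 0.0], [[0.0, 0.0, 0.0], 0.0], [[0.0, 0.0, 0.0], 0.0], [[0.0, 0.0, 0.0], 0.0], [[0.0, 0.0, 0.0], 0.0]]' --hand -0.25

```text
time_s: 22.75
tool_pos: [0.5817, -0.0012, 0.052]
tool_rot: [-180.0, 0.0, 164.9]
force: [-0.1, -0.7, -0.8]
grip_width: 0.0531
```

Run:
```python
from tip import *
tip('scene')
```

```text
[ 0.58173906 -0.00120608  0.05195451] 164.88918869793932 0.053077158787002816 22.75
-0.06 20 x [-0.012 -0.002] y [-0.038  0.027  0.037]
-0.054 18 x [-0.011  0.003] y [-0.037  0.027  0.036]
-0.048 17 x [-0.01   0.001] y [-0.034  0.026  0.033]
-0.042 20 x [-0.012  0.009] y [-0.036 -0.029  0.034]
-0.036 16 x [-0.011  0.006] y [-0.036  0.026  0.032]
-0.03 20 x [-0.011  0.009] y [-0.036 -0.029  0.033]
-0.012 10 x [-0.008  0.002] y [-0.008 -0.002  0.003]
-0.006 33 x [-0.009  0.007] y [-0.011  0.001  0.012]
-0.0 48 x [-0.019  0.018] y [-0.014  0.002  0.069]
0.006 25 x [-0.019  0.016] y [-0.015 -0.002  0.069]
0.012 14 x [-0.019  0.014] y [-0.014 -0.007  0.054]
0.018 8 x [-0.015 -0.009] y [-0.012 -0.008  0.01 ]
0.024 25 x [-0.013  0.015] y [-0.02  -0.012  0.043]
```

Request:
move_arm --steps '[[[0.0, 0.0, 0.015], 0.0], [[0.0, 0.0, 0.03], 0.0], [[0.0, 0.0, 0.04], 0.0], [[0.0, 0.0, 0.048], 0.0], [[0.0, 0.0, 0.048], 0.0], [[0.0, 0.0, 0.048], 0.0]]'

```text
time_s: 23.55
tool_pos: [0.5821, -0.0011, 0.0043]
tool_rot: [180.0, 0.0, 164.9]
force: [-0.8, -0.3, 0.6]
grip_width: 0.0546
```

Request:
move_arm --steps '[[[0.0, 0.0, 0.0], 0.0], [[0.0, 0.0, 0.0], 0.0], [[0.0, 0.0, 0.0], 0.0], [[0.0, 0.0, 0.0], 0.0], [[0.0, 0.0, 0.0], 0.0], [[0.0, 0.0, 0.0], 0.0]]' --hand 1 --squeeze 20

```text
time_s: 24.3
tool_pos: [0.5819, -0.0012, 0.0041]
tool_rot: [-180.0, 0.0, 164.9]
force: [0.6, -0.6, 1.8]
grip_width: 0.0313
```

Request:
move_arm --steps '[[[0.0, 0.0, -0.005], 0.0], [[0.0, 0.0, -0.015], 0.0], [[0.0, 0.0, -0.035], 0.0], [[0.0, 0.0, -0.06], 0.0], [[0.0, 0.0, -0.09], 0.0], [[0.0, 0.0, -0.12], 0.0], [[0.0, 0.0, -0.12], 0.0]]'

```text
time_s: 25.18
tool_pos: [0.584, -0.0007, 0.1277]
tool_rot: [180.0, 0.4, 164.9]
force: [0.5, -0.5, -1.4]
grip_width: 0.0314
```

Request:
move_arm --steps '[[[0.001, -0.025, 0.0], 0.04], [[0.003, -0.06, 0.0], 0.1], [[0.005, -0.1, 0.0], 0.17], [[0.007, -0.14, 0.0], 0.24], [[0.009, -0.18, 0.0], 0.31], [[0.011, -0.22, 0.0], 0.38], [[0.013, -0.26, 0.0], 0.45], [[0.015, -0.3, 0.0], 0.52], [[0.017, -0.335, 0.0], 0.58], [[0.018, -0.354, 0.0], 0.6], [[0.018, -0.354, 0.0], 0.6], [[0.018, -0.354, 0.0], 0.6]]'

```text
time_s: 26.68
tool_pos: [0.4731, -0.3363, 0.124]
tool_rot: [179.9, -0.0, 130.7]
force: [0.2, 0.3, -1.2]
grip_width: 0.0313
```

Run:
```python
from h import *
o=env.get_obs();print(o['grip_width'],o['force'],o['qpos'].round(1),o['tool_pos'],o['tool_rot'])
p=np.array(o['tool_pos']);Rm=R.from_euler('xyz',o['tool_rot'],degrees=True).as_matrix()
S,im,d=shot('scene');v,u=np.indices(d.shape);X=at_d(S,np.c_[u.ravel(),v.ravel()],d.ravel());q=(X-p)@Rm
m=(abs(q[:,0])<.04)&(abs(q[:,1])<.04)&(q[:,2]>-.03)&(q[:,2]<.06)
x=q[m];print('tool z of castor',len(x),np.percentile(x[:,2],[1,99]),np.percentile(x[x[:,2]>0.0][:,:2],[2,98],axis=0))
for a in np.arange(-.024,.04,.006): 
    w=x[(x[:,2]>=a)&(x[:,2]<a+.006)]
    if len(w): print(round(a,3),len(w),w[:,:2].min(0).round(3),w[:,:2].max(0).round(3))
T,im,d=shot('wrist')
r=env.cut_out('wrist','tile')
for k in r[:2]:
    mm=k['region'];x=at_d(T,np.argwhere(mm)[:,::-1],d[mm]);x=x[abs(x[:,2]-.007)<.006];print('tile',k['conf'],len(x),np.median(x,0),cv2.minAreaRect(x[:,:2].astype(np.float32)))
save('w10.png',im)
```

```text
0.03134153887461564 [ 0.23417118  0.30045421 -1.15169357] [ 68.1  17.2 -41.5  97.7  12.   69.6  64.3] [ 0.4730714  -0.33625155  0.12395689] [ 1.79931383e+02 -3.28068148e-02  1.30666491e+02]Traceback (most recent call last):
  File "<stdin>", line 6, in <module>
    return _quantile_unchecked(
        a, q, axis, out, overwrite_input, method, keepdims, weights)
    return _ureduce(a,
                    func=_quantile_ureduce_func,
    ...<5 lines>...
                    overwrite_input=overwrite_input,
                    method=method)
    r = func(a, **kwargs)
    result = _quantile(arr,
                       quantiles=q,
    ...<2 lines>...
                       out=out,
                       weights=wgt)
    slices_having_nans = np.isnan(arr[-1, ...])
                                  ~~~^^^^^^^^^
IndexError: index -1 is out of bounds for axis 0 with size 0
```

Run:
```python
from h import *
o=env.get_obs()
p=np.array(o['tool_pos']);Rm=R.from_euler('xyz',o['tool_rot'],degrees=True).as_matrix()
S,im,d=shot('scene');v,u=np.indices(d.shape);X=at_d(S,np.c_[u.ravel(),v.ravel()],d.ravel());q=(X-p)@Rm
m=(abs(q[:,0])<.04)&(abs(q[:,1])<.05)&(q[:,2]>-.06)&(q[:,2]<.06)
x=q[m]
for a in np.arange(-.06,.01,.005): 
    w=x[(x[:,2]>=a)&(x[:,2]<a+.005)]
    if len(w): print(round(a,3),len(w),w[:,:2].min(0).round(3),w[:,:2].max(0).round(3))
save('s10.png',cv2.resize(im[170:300,20:180],None,fx=4,fy=4,interpolation=2))
```

```text
-0.06 26 [-0.011 -0.025] [0.007 0.028]
-0.055 58 [-0.012 -0.027] [0.009 0.027]
-0.05 54 [-0.012 -0.026] [0.011 0.026]
-0.045 52 [-0.014 -0.024] [0.013 0.025]
-0.04 37 [-0.014 -0.024] [0.012 0.026]
-0.035 45 [-0.013 -0.024] [0.012 0.025]
-0.03 31 [-0.013 -0.026] [0.01  0.025]
-0.025 25 [-0.012 -0.028] [0.008 0.023]
-0.02 39 [-0.017 -0.017] [0.006 0.019]
-0.015 10 [-0.013 -0.019] [0.015 0.017]
```

View pics/s10.png

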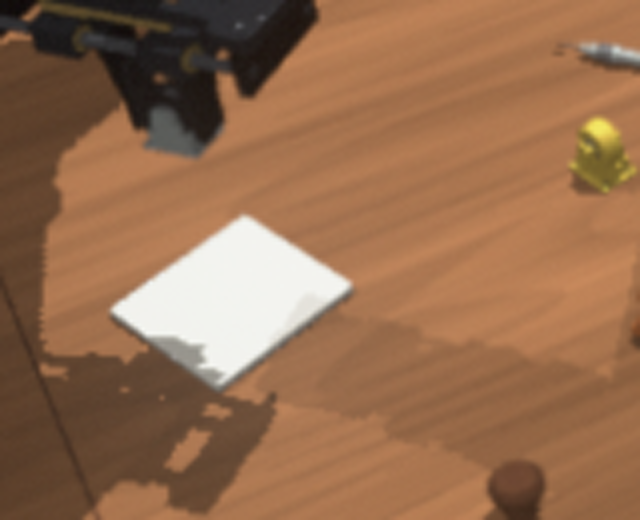

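The castor hangs level in the fingers at crop (180,130), plate down, with the tile clear below. I'll lower it, then feel for contact.

Request:
move_arm --steps '[[[0.0, 0.0, 0.03], 0.0], [[0.0, 0.0, 0.06], 0.0], [[0.0, 0.0, 0.09], 0.0], [[0.0, 0.0, 0.11], 0.0], [[0.0, 0.0, 0.12], 0.0], [[0.0, 0.0, 0.125], 0.0], [[0.0, 0.0, 0.125], 0.0], [[0.0, 0.0, 0.125], 0.0]]'

```text
time_s: 27.78
tool_pos: [0.4727, -0.3387, -0.0002]
tool_rot: [180.0, 0.1, 130.5]
force: [0.0, -0.3, -0.1]
grip_width: 0.0316
```

Request:
move_arm --steps '[[[0.0, 0.0, 0.001], 0.0], [[0.0, 0.0, 0.002], 0.0], [[0.0, 0.0, 0.003], 0.0], [[0.0, 0.0, 0.003], 0.0]]'

```text
time_s: 28.28
tool_pos: [0.472, -0.3382, -0.0042]
tool_rot: [-180.0, -0.0, 130.5]
force: [-0.0, -0.8, 0.1]
grip_width: 0.0314
```

Request:
move_arm --steps '[[[0.0, 0.0, 0.001], 0.0], [[0.0, 0.0, 0.002], 0.0], [[0.0, 0.0, 0.002], 0.0]]'

```text
time_s: 28.65
tool_pos: [0.4719, -0.3382, -0.0062]
tool_rot: [-180.0, -0.0, 130.5]
force: [-0.7, -0.7, -1.1]
grip_width: 0.0312
```

Request:
move_arm --steps '[[[0.0, 0.0, 0.001], 0.0], [[0.0, 0.0, 0.001], 0.0]]'

```text
time_s: 28.9
tool_pos: [0.4722, -0.3384, -0.0069]
tool_rot: [-180.0, 0.0, 130.5]
force: [-0.9, -0.5, 1.0]
grip_width: 0.0314
```

Request:
move_arm --steps '[[[0.0, 0.0, 0.001], 0.0], [[0.0, 0.0, 0.001], 0.0]]'

```text
time_s: 29.15
tool_pos: [0.4722, -0.3384, -0.007]
tool_rot: [-180.0, 0.0, 130.5]
force: [-3.4, 1.6, 8.7]
grip_width: 0.0314
```

Request:
move_arm --steps '[[[0.0, 0.0, 0.0005], 0.0], [[0.0, 0.0, 0.0005], 0.0]]'

```text
time_s: 29.4
tool_pos: [0.4722, -0.3384, -0.007]
tool_rot: [-179.9, 0.0, 130.5]
force: [-3.5, 1.7, 10.2]
grip_width: 0.0314
```

Seated at the expected height. I'll relieve the force, open, and lift away.

Request:
move_arm --steps '[[[0.0, 0.0, -0.001], 0.0], [[0.0, 0.0, -0.001], 0.0]]'

```text
time_s: 29.65
tool_pos: [0.4722, -0.3384, -0.0069]
tool_rot: [-180.0, 0.0, 130.5]
force: [-2.6, 1.4, 6.7]
grip_width: 0.0313
```

Request:
move_arm --steps '[[[0.0, 0.0, 0.0], 0.0], [[0.0, 0.0, 0.0], 0.0], [[0.0, 0.0, 0.0], 0.0], [[0.0, 0.0, 0.0], 0.0], [[0.0, 0.0, 0.0], 0.0], [[0.0, 0.0, 0.0], 0.0]]' --hand -0.3

```text
time_s: 30.4
tool_pos: [0.472, -0.3383, -0.0076]
tool_rot: [-180.0, 0.0, 130.5]
force: [-0.4, 0.7, 0.7]
grip_width: 0.0568
```

Request:
move_arm --steps '[[[0.0, 0.0, -0.01], 0.0], [[0.0, 0.0, -0.03], 0.0], [[0.0, 0.0, -0.07], 0.0], [[0.0, 0.0, -0.12], 0.0], [[0.0, 0.0, -0.17], 0.0], [[0.0, 0.0, -0.17], 0.0], [[0.0, 0.0, -0.17], 0.0]]'

```text
time_s: 31.28
tool_pos: [0.472, -0.3383, 0.1632]
tool_rot: [-180.0, 0.1, 130.5]
force: [0.4, 0.2, 0.3]
grip_width: 0.0569
```

Run:
```python
from h import *
o=env.get_obs();print(o['time_s'],o['grip_width'],o['force'],o['tool_pos'])
for nm in ['wrist','scene']:
    S,im,d=shot(nm);v,u=np.indices(d.shape);X=at_d(S,np.c_[u.ravel(),v.ravel()],d.ravel())
    m=np.hypot(X[:,0]-.472,X[:,1]+.338)<.03
    for zl,zh in [(.011,.02),(.02,.04),(.04,.05),(.05,.08)]:
        w=X[m&(X[:,2]>=zl)&(X[:,2]<zh)]
        if len(w)>3: print(nm,zl,len(w),w.mean(0).round(4),w.min(0).round(4),w.max(0).round(4),cv2.minAreaRect(w[:,:2].astype(np.float32)))
    for q in ['lever','handle_push','castor_center']:
        for r in env.cut_out(nm,q)[:3]:
            k=r['region'].ravel();print(nm,q,round(r['conf'],2),np.median(X[k],0).round(3),X[k].min(0).round(3),X[k].max(0).round(3))
    save(nm+'_end.png',im if nm=='wrist' else cv2.resize(im[150:310,20:320],None,fx=2.5,fy=2.5))
```

```text
31.275 0.05687595937339928 [0.42586197 0.20399452 0.28933854] [ 0.47200278 -0.33829996  0.16322087]
wrist 0.011 59 [ 0.4656 -0.3301  0.0168] [ 0.4552 -0.3401  0.013 ] [ 0.4772 -0.3209  0.0198] ((0.4661947190761566, -0.33043256402015686), (0.02713162824511528, 0.002561771310865879), 40.43410110473633)
wrist 0.02 376 [ 0.4711 -0.3356  0.0342] [ 0.4574 -0.3536  0.0201] [ 0.4892 -0.3223  0.0399] ((0.47328343987464905, -0.33867624402046204), (0.03181817755103111, 0.028718452900648117), 41.23638916015625)
wrist 0.04 419 [ 0.4728 -0.3381  0.0443] [ 0.4603 -0.3511  0.04  ] [ 0.4862 -0.3256  0.048 ] ((0.4733801484107971, -0.3382496237754822), (0.026395244523882866, 0.015025286003947258), 40.97805404663086)
wrist castor_center 0.73 [ 0.47  -0.335  0.036] [ 0.424 -0.362  0.006] [ 0.495 -0.282  0.348]
wrist castor_center 0.6 [ 0.632 -0.126  0.002] [ 0.424 -0.282 -0.001] [ 0.646 -0.113  0.348]
wrist castor_center 0.53 [ 0.508 -0.094  0.002] [ 0.501 -0.098 -0.   ] [ 0.512 -0.089  0.009]
scene 0.011 63 [ 0.4783 -0.3405  0.0139] [ 0.4561 -0.3653  0.0111] [ 0.5014 -0.3138  0.02  ] ((0.480099499225616
[... 230 characters left out ...]
32221127301454544, 0.02369111031293869), 76.38582611083984)
scene 0.04 59 [ 0.4745 -0.337   0.045 ] [ 0.458  -0.3489  0.04  ] [ 0.4852 -0.3247  0.0492] ((0.47481971979141235, -0.3390381336212158), (0.026041362434625626, 0.02217695862054825), 36.59351348876953)
scene lever 0.44 [0.549 0.197 0.045] [ 0.52  -0.445  0.002] [1.411 0.24  0.879]
scene handle_push 0.79 [0.564 0.157 0.047] [ 0.481 -0.445 -0.003] [1.411 0.266 0.879]
scene handle_push 0.62 [0.522 0.431 0.157] [ 0.168 -0.445 -0.141] [1.411 0.965 0.879]
scene castor_center 0.66 [ 0.479 -0.337  0.028] [ 0.466 -0.352  0.007] [ 0.491 -0.318  0.049]
scene castor_center 0.54 [ 0.497 -0.088  0.022] [ 0.475 -0.1   -0.002] [ 0.508 -0.067  0.043]
```

```bash
python3 -c "
from cell import env
print(env.sign_off())"
```

```text
the job is handed in; nothing more can be done
None
```

The job is handed in at about 31 s of the 64 s allowed. `sign_off` gives no verdict, so this rests on my own checks.

**What I did**
- **Locking:** I pushed the free handle shut. The force rose to about 10 N, fell to nothing past dead centre, then built up on the stop to about 19 N (18 N level, 6.5 N upward). After I let go and backed away, the handle stayed shut.
- **Release:** I pushed the lever outward and the handle sprang back to where it started, with the jaws visibly open. The lever push was too light to read clearly (under 1 N).
- **Placing:** I gripped the castor across its wheel, lifted it out and lowered it onto the tile until I felt contact, then let go.

**Last checks**
- **Castor:** It stands at about (0.473, -0.338), about 1 mm from the tile's measured centre. Its top is at 47–48 mm, which is the tile's 7 mm plus the castor's 40 mm, so it is upright.
- **Pliers:** Handle and lever are back at their starting places, and the gripper is well clear.
- **Axle pin:** I only judged it by eye, as flush in the wrist picture after release; I did not measure it.
- **Final picture:** I could not view it because the 12-picture limit was reached, so the end check is from depth and network readings only.

**What disagreed or went wrong**
- **Gripper length:** The gripper is 32 mm shorter than the reported TCP implies. Because of this my first push passed above the handle without touching it; I then corrected for it.
- **First grasp:** I got the sign of that correction wrong once and closed the fingers just above the wheel, then reopened and repeated it lower.

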